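# Load the feather jig, slide it home and lock it

### The arm

A 6-joint arm with a two-finger parallel gripper is mounted at the origin on the work surface. World frame = base frame: x ahead of the robot, y to its left, z up, the work surface at z = 0. Lengths are in mm, angles in rad, forces in N, time in s.
With the tool pointing down it reaches from about 400 to 925 mm from the base axis. Payload 12.5 kg.
Tool frame: the origin (TCP) lies midway between the tips of the shut fingers; the grasp point (between the pads) lies 19 mm behind it; z points along the fingers, y is the line along which they close (so a half turn about z gives the same grasp; the last joint's range is limited). The gripper opens to 95 mm and grips with 3 to 60 N. Pads are 20 mm wide; open, the fingers measure 119 mm over their backs; the gripper's body (75 mm by 180 mm) begins 59 mm behind the grasp point.
Start: joints at [-1.264, 0.491, 1.559, -0, 1.092, -0.106], TCP at [250.759, -572.509, 214.661] pointing down, gripper open.
Joint ranges: [-3.1, 3.1], [-0.84, 2.19], [0.05, 2.79], [-1.13, 4.28], [0.06, 2.93], [-2.69, 2.69]. Speed limits (rad/s): [2.22, 2.22, 2.79, 3.14, 3.14, 3.14].

### API

Orientations are given as [roll, pitch, yaw] about the fixed x, y, z axes, in that order (R = Rz(yaw) Ry(pitch) Rx(roll)).
In Python, from cell import * gives the robot as it stands.
- The arm moves only by the tool servo_tool, never from a script. Its argument "moves" is one flat list of numbers, 5 for each row, row after row: the shift along the world's x, y, z as a fraction of full scale, then the turn about the world's z as a fraction of full scale, then the opening, from 0 (shut) to 1 (fully open). A call has 1 to 12 rows; each row is the pose to reach, as a shift and turn from the pose commanded when the call began, turning the shorter way round; what a row does not reach only later rows make up. Full scale, the value 1, is 400 mm for a shift and 180 degrees for a turn. A row lasts 1/12 s, in which the tool goes at most 41.7 mm and 7.16 degrees, less where a joint would pass 70% of its speed; a pose out of reach is approached as far as the arm can. A call with a number of a shift or a turn outside -1 to 1 is refused whole. A call with a gripper value outside its range is refused whole. The fingers move at their own pace and stop on an object; the grip force is fixed at half the most. Time passes only in rows, so rows that repeat a pose let the fingers close. It gives the time, the measured TCP pose, the force, the opening and the grip force at its end, in the units of the state.
- state(): the state, without advancing time (a new reading comes with each control period).
- read_camera(name): name is "scene" or "top" or "wrist"; returns (picture, depth): 480x640x3 uint8, blue, green, red; 480x640 float32, mm along the optical axis (not along the pixel's ray), 0 where there is no reading.
- get_calibration(name): a dict with "K" (3x3 intrinsics, pixels), "R" (3x3) and "t" (3): a world point X has camera coordinates R X + t. Camera axes: x right, y down, z forward; pixel columns grow to the right and rows downward; lengths in mm; the calibration is good to about 2 mm. A picture is of the moment at which its call begins: read the wrist's pose just before it. get_calibration takes no time and is no camera call; for the wrist camera it gives the pose at the moment of the call.
- job_done(): hands the job in; it is judged then, once.
The state is a dict: "t": time; "joints": joint angles; "qvel": joint speeds; "tau": joint torques, N m; "eef_pos": TCP position; "tcp_rot": TCP orientation; "ft_force": force on the tool from outside, world axes, zero at the start; "moment": the same for the moment, N m; "opening": opening from 0.0 (shut) to 1.0 (fully open); "grip_force": force on a finger pad.
Only numpy, scipy, OpenCV 4.12 (cv2) and the standard library are available. Lean on these libraries where they do the work, as an engineer would, in place of code of your own. Each camera call takes 0.05 s, during which the arm holds its last target. There are 200 camera calls.

### The job

Get the feather jig ready for welding: lay the wire brush that was left on the carriage in the green tray, then lay every loose steel feather flat in the carriage, rib up, one to a lane. Then push the carriage, on its centre line so that it does not jam, fully home until its nose has pushed the stop inside the red hood right back; and only then run the brass lock nut clockwise down tight against its bracket. Do not disturb the other things on the bench.

Things in the scene. Friction and masses are not known exactly. Their poses are not given: they have to be found in the camera images.
- rail: fixed blue slide jig, base plate 380 x 236 x 8 mm (x -175 to +205). The carriage slides along its x; home is +x, towards the red hood (x 130 to 205, 74 high). Blue gibs (tops at z = 39, |y| 94 to 118) hold the carriage down. Origin on the table under the track's middle, z up. A grey clamp bracket with stud and brass nut stands at x = 50, y = -163.
- carriage: aluminium carriage, captive in the rail with a little play, axes as the rail's. Bed 140 (x) x 200 (y) x 12 mm, origin at the centre of its underside, 20.5 above the table. End walls 4 thick at x = +-68, tops at z = 24. Four lanes along x between black dividers. It starts 112 to 147 mm short of home, which lies at x = 27 to 52 of the rail. Sliding it freely takes 1 to 5 N.
- push_mark (a point): yellow mark, 24 wide, on the centre line of the carriage's rear face (which spans z 20 to 44 above the table, x = -70 of the carriage): push here along the rail's +x. Only a short keel, 50 long, guides the carriage: a push within 15 mm of the centre line runs free, one 40 mm off drags hard, 50 or more jams dead. Fingers here may reach down to 22 mm above the table. Axes as the carriage's.
- nose_tip (a point): front end of the carriage's nose, 30 wide, 10 high, 120 ahead of the carriage's origin: it enters the hood and meets the stop.
- lane0 (a point): centre of the floor of lane 0 of the carriage (y = -66 mm in its frame, 12 above the bed's underside). The lane is 40 wide and 132 long along the carriage's x; dividers beside it are 4 thick and 5 high. It takes one feather, either way round.
- lane1 (a point): centre of the floor of lane 1 of the carriage (y = -22 mm in its frame, 12 above the bed's underside). The lane is 40 wide and 132 long along the carriage's x; dividers beside it are 4 thick and 5 high. It takes one feather, either way round.
- lane2 (a point): centre of the floor of lane 2 of the carriage (y = 22 mm in its frame, 12 above the bed's underside). The lane is 40 wide and 132 long along the carriage's x; dividers beside it are 4 thick and 5 high. It takes one feather, either way round.
- lane3 (a point): centre of the floor of lane 3 of the carriage (y = 66 mm in its frame, 12 above the bed's underside). The lane is 40 wide and 132 long along the carriage's x; dividers beside it are 4 thick and 5 high. It takes one feather, either way round.
- stop (a joint): how far the stop plunger inside the hood is pushed back, m: 0 untouched, 0.012 fully back against its rigid end. It is friction-held (about 3 N) and stays where it is pushed. Where it stands along the rail differs by up to 25 mm from start to start and is hidden by the hood: feel for it. Fully home takes about 3 to 8 N, then the resistance rises steeply.
- nut (a joint): angle of the brass lock nut, rad: grows as it is turned clockwise seen from above; 4.5 is hard down on the bracket. It starts between 0.2 and 1.4. It turns with 0.12 N m until it is down, then stops dead; it sinks 1 mm per rad.
- nut_grip (a point): centre of the brass hexagon nut, 46 mm across flats (53 across corners), 26 high, on an upright stud that ends 20 mm above the nut's top or a little more; this point is at mid-height of the nut, on its axis. It turns with the nut: one pair of flats faces its +y and -y, the others at 60 degree steps.
- brush: wire brush, wooden back 150 (x) x 26 (y) x 16 mm over a dark bristle block 130 x 20 x 14, 30 high in all, 0.12 kg. Origin: centre of the underside, bristles down. Starts across the carriage, on top of the dividers.
- tray: green open tray, fixed, 210 (x) x 110 (y) x 32 high outside, walls and floor 5 mm. Origin: centre of the underside.
- feather_a: steel feather, 0.18 kg: flat blade 120 long (x, pointed end to +x) x 34 wide (y) x 6 thick, with a copper-coloured rib standing along its middle, 10 wide (y), 80 long (x -42 to +38), top 26 above the blade's underside. Grip it from above by the rib. Origin: centre of the underside; z up. Absent in some starts.
- feather_b: steel feather, 0.18 kg: flat blade 120 long (x, pointed end to +x) x 34 wide (y) x 6 thick, with a copper-coloured rib standing along its middle, 10 wide (y), 80 long (x -42 to +38), top 26 above the blade's underside. Grip it from above by the rib. Origin: centre of the underside; z up. Absent in some starts.
- feather_c: steel feather, 0.18 kg: flat blade 120 long (x, pointed end to +x) x 34 wide (y) x 6 thick, with a copper-coloured rib standing along its middle, 10 wide (y), 80 long (x -42 to +38), top 26 above the blade's underside. Grip it from above by the rib. Origin: centre of the underside; z up. Absent in some starts.
- feather_d: steel feather, 0.18 kg: flat blade 120 long (x, pointed end to +x) x 34 wide (y) x 6 thick, with a copper-coloured rib standing along its middle, 10 wide (y), 80 long (x -42 to +38), top 26 above the blade's underside. Grip it from above by the rib. Origin: centre of the underside; z up. Absent in some starts.
- hammer: bystander: hammer lying on the bench
- jar: bystander: jar with red cap, 60 diameter x 85
- tin: bystander: yellow paint tin, 66 diameter x 66
- mug: bystander: blue mug, 80 diameter x 90
- discs: bystander: orange stack of grinding discs, 100 diameter x 24
- clamp: bystander: red frame clamp lying flat, 130 x 80 x 22
Mind the look-alikes: they are no part of the job. Leave any blue look-alike of the feather_c alone. What is shaped like the feather_d but blue is not meant.

How it is judged:
By the outcome, as a careful person would: the job done as asked, in the order asked, and still so for the second after the job is handed in, with the robot touching nothing.
Of feather_a, feather_b, feather_c, feather_d only 3 to 4 are there at a start; the rules pass over those that are not, and their reading is None.
At some moment in a run one of feather_a, feather_b, feather_c, feather_d, brush may be knocked a few centimetres aside while the robot is not near it.
Once in a run the grip may slacken for a moment while it holds something.
It also fails if it takes over 192 s, if anything falls off the work surface, if the arm or the gripper's body presses on something with over 40 N, if the wrist force passes 120 N, or if a joint passes its speed limit or range.

## Working session

There is one attempt and no reset: what is moved stays moved. The work goes in short steps, Python scripts to look and compute and a tool call to move; the robot and the scene stay as the last step left them, time stands still between calls to the robot, and variables do not carry over. Pictures are saved under pics/ and viewed, at most 14 in all, crops included, and the job is handed in when it is done.

Besides the shell and the picture viewer there is one more tool, called after ">>>" by a JSON object that holds its "api" and its "payload", one argument or row to a line. servo_tool: Moves the arm, as the interface text tells. Its arguments: {"type":"object","properties":{"moves":{"type":"array"}},"required":["moves"]}

```bash
ls; mkdir -p pics; python3 - <<'E'
from cell import *
import cv2,numpy as np
s=state();print(s)
for n in("scene","top"):
    p,d=read_camera(n);cv2.imwrite(f"pics/{n}0.png",p);np.save(f"pics/{n}0.npy",d)
    c=get_calibration(n);print(n,c["K"],c["R"],c["t"],(d>0).mean())
E
```

```text
pics
{'t': 0.0, 'joints': array([-1.26360211e+00,  4.91590741e-01,  1.55947796e+00,  1.23625109e-05,
        1.09169922e+00, -1.05591332e-01]), 'qvel': array([-0.00025851, -0.00079295,  0.00179695, -0.00035781,  0.00090554,
       -0.00016869]), 'tau': array([ 1.74328034e-03, -6.12639356e+01, -2.58187723e+01,  6.94509898e-02,
        4.82622266e-02, -3.73382306e-05]), 'eef_pos': array([ 250.67686668, -572.24534408,  214.03256365]), 'tcp_rot': array([-3.14042509e+00, -1.34769856e-04,  4.12779762e-01]), 'ft_force': array([-0.27565583,  0.40902514,  0.4695737 ]), 'moment': array([ 0.01372987, -0.03808927,  0.01946582]), 'grip_force': 0.0, 'opening': 1.0012427115940148}
scene [[530.16102559   0.         322.83920375]
 [  0.         530.16102559 236.65718886]
 [  0.           0.           1.        ]] [[ 0.72362788  0.69006323 -0.01324511]
 [ 0.57199603 -0.61033635 -0.54800556]
 [-0.38624246  0.38897595 -0.83636982]] [-350.93155505 -204.75774379 1316.4808856 ] 0.9960221354166666
top [[543.52870587   0.         319.03147436]
 [  0.         543.52870587 233.1306619 ]
 [  0.           0.           1.        ]] [[ 0.00334756 -0.99985562  0.01665941]
 [-0.99671254 -0.00468471 -0.08088367]
 [ 0.08095003 -0.01633388 -0.99658431]] [  35.33246337  443.68656417 1514.20286077] 0.9961263020833333
```

View pics/top0.png

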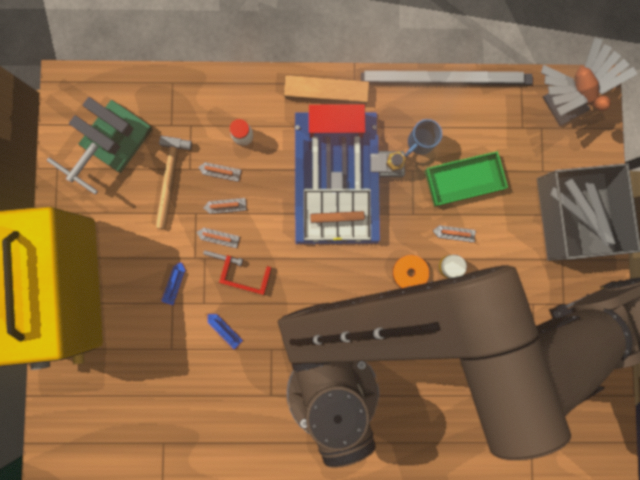

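View pics/scene0.png

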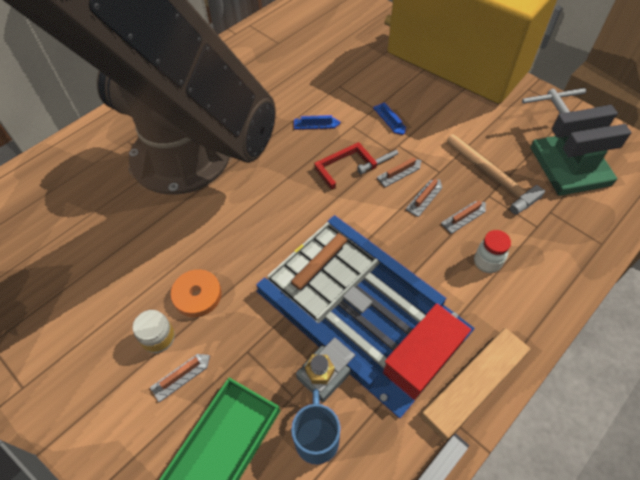

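The top view shows four grey feathers with copper ribs at pixels (220,172), (226,206), (218,238) and (456,234). These fit the description. The two all-blue ones at (174,283) and (224,330) are look-alikes and stay. The brush lies on the carriage at (338,217), the tray is at (467,180), and the nut is at about (396,160). I'll confirm with a crop and measure.

```bash
cat > h.py <<'E'
from cell import *
import cv2,numpy as np
def grab(n):
    c=get_calibration(n);p,d=read_camera(n);return p,d,c
def pts(c,uv,d):           # pixels -> world by depth
    uv=np.asarray(uv,float);K=c["K"]
    X=np.c_[(uv[:,0]-K[0,2])/K[0,0],(uv[:,1]-K[1,2])/K[1,1],np.ones(len(uv))]*np.asarray(d).reshape(-1,1)
    return (X-c["t"])@c["R"]
def ray(c,uv,z):           # pixels -> world on plane z
    uv=np.asarray(uv,float).reshape(-1,2);o=-c["R"].T@c["t"]
    v=pts(c,uv,np.ones(len(uv)))-o
    return o+v*((z-o[2])/v[:,2])[:,None]
def cloud(c,d):
    v,u=np.mgrid[:480,:640];return pts(c,np.c_[u.ravel(),v.ravel()],d.ravel()).reshape(480,640,3)
def hsvmask(p,lo,hi):
    return cv2.inRange(cv2.cvtColor(p,cv2.COLOR_BGR2HSV),np.array(lo),np.array(hi))
def blobs(m,amin=25):
    n,l,s,c=cv2.connectedComponentsWithStats(m);return [(l==i) for i in range(1,n) if s[i,4]>=amin]
def axis(P):               # centre, yaw deg, extents of xy points
    (c,wh,a)=cv2.minAreaRect(P[:,:2].astype(np.float32))
    if wh[0]<wh[1]: a+=90;wh=wh[::-1]
    return np.round(c,1),round((a+90)%180-90,1),np.round(wh,1)
E
python3 - <<'E'
from h import *
for n in("top","scene"):
    p=cv2.imread(f"pics/{n}0.png");d=np.load(f"pics/{n}0.npy");c=get_calibration(n);C=cloud(c,d)
    for nm,lo,hi,am in(("copper",(4,90,90),(14,200,255),15),("red",(0,200,60),(3,255,255),200),("green",(50,120,40),(75,255,255),400),("yellow",(22,120,120),(32,255,255),5)):
        for b in blobs(hsvmask(p,lo,hi),am):
            v,u=np.nonzero(b)
            P=C[b]
            if b.sum()>8000: continue
            print(n,nm,b.sum(),(int(u.mean()),int(v.mean())),"z",np.round(np.percentile(P[:,2],[10,50,90])),axis(P))
p=cv2.imread("pics/top0.png")
a=cv2.resize(p[150:260,180:280],None,fx=4,fy=4,interpolation=2);b=cv2.resize(p[215:255,430:480],None,fx=4,fy=4)
e=np.zeros((440,200,3),np.uint8);e[:160]=b
q=cv2.resize(p[260:350,150:250],None,fx=2,fy=2);e[200:380]=q
cv2.imwrite("pics/crop1.png",np.hstack([a,e]))
E
```

```text
top copper 16 (440, 153) z [-3.  1.  6.] (array([ 679.2, -315.6]), -17.1, array([26. , 12.1]))
top copper 139 (218, 170) z [ 8. 24. 29.] (array([622.8, 321.6]), 78.6, array([80.4, 15.8]))
top copper 148 (224, 205) z [ 6. 23. 29.] (array([523.2, 304.3]), -84.6, array([79.6, 15.9]))
top copper 476 (336, 216) z [62. 67. 71.] (array([443. ,  27.3]), -42.2, array([229.8, 114.2]))
top copper 130 (455, 232) z [12. 25. 30.] (array([ 396.5, -158.5]), -75.4, array([465.9,  37.6]))
top copper 117 (216, 236) z [16. 24. 29.] (array([432.1, 324. ]), 75.9, array([79.8, 11.7]))
top copper 48 (621, 255) z [-3.  1.  6.] (array([ 383.5, -829.1]), -83.6, array([39.8, 10.6]))
top copper 52 (410, 272) z [-4.  0.  8.] (array([ 335.7, -221.9]), 51.9, array([25.6, 20.8]))
top copper 1234 (504, 295) z [766. 773. 777.] (array([279.7, -92.6]), -87.4, array([305.5,  93.9]))
top copper 33 (612, 303) z [571. 573. 575.] (array([ 274.7, -480.4]), 41.8, array([16.9, 12.6]))
top copper 17 (473, 320) z [762. 765. 768.] (array([ 258. , -171.9]), 42.9, array([11.9,  4.9]))
top copper 24 (475, 325) z [762. 766. 768.] (arr
[... 1968 characters left out ...]
rray([69.2, 15.5]))
scene copper 345 (179, 372) z [15. 25. 28.] (array([ 655.8, -390.7]), -11.1, array([440.7,  78.1]))
scene copper 247 (302, 397) z [-2.  0.  3.] (array([ 747.4, -310.4]), -39.6, array([311.4,  38.2]))
scene green 6479 (223, 436) z [ 4.  6. 29.] (array([ 699.1, -345.7]), 16.4, array([318.5, 196.1]))
scene yellow 327 (521, 4) z [267. 269. 271.] (array([431.9, 698.3]), 4.8, array([81.2, 61.9]))
scene yellow 25 (298, 248) z [43. 46. 48.] (array([428.7, -14.1]), 88.4, array([20.5,  5.5]))
scene yellow 16 (330, 367) z [68. 70. 72.] (array([ 658.6, -162.2]), 72.8, array([10.2,  6.4]))
scene yellow 34 (324, 376) z [69. 71. 73.] (array([ 661.1, -180.4]), -46.7, array([13. , 10.6]))
```

View pics/crop1.png

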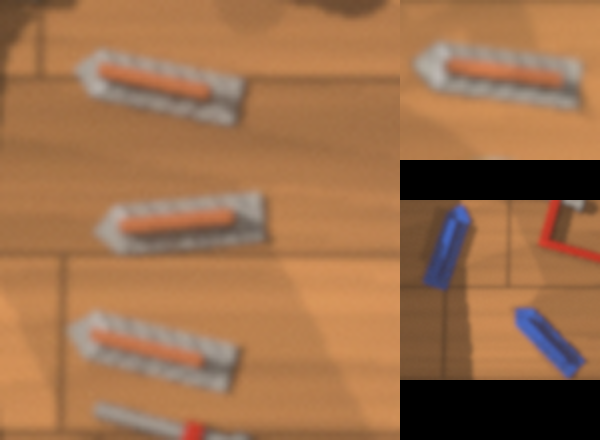

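Crop: the four grey blades each carry a copper rib and are the real feathers. The two blue ones stay put. Next I move over the carriage for a wrist view.

>>> {"api": "servo_tool", "payload": {
  "moves": [0.4, 0.9, 0.35, 0.2, 1, 0.4, 0.9, 0.35, 0.2, 1, 0.4, 0.9, 0.35, 0.2, 1, 0.4, 0.9, 0.35, 0.2, 1, 0.4, 0.9, 0.35, 0.2, 1, 0.4, 0.9, 0.35, 0.2, 1, 0.4, 0.9, 0.35, 0.2, 1, 0.4, 0.9, 0.35, 0.2, 1, 0.4, 0.9, 0.35, 0.2, 1, 0.4, 0.9, 0.35, 0.2, 1, 0.4, 0.9, 0.35, 0.2, 1, 0.4, 0.9, 0.35, 0.2, 1]
}}

```text
t: 1.1
eef_pos: [411.4, -210.9, 355.3]
tcp_rot: [3.14, 0.0, 1.045]
ft_force: [-0.5, -0.3, -0.6]
opening: 1.006
grip_force: 0.0
```

>>> {"api": "servo_tool", "payload": {
  "moves": [0.2, 0.5, 0.05, 0.168, 1, 0.2, 0.5, 0.05, 0.168, 1, 0.2, 0.5, 0.05, 0.168, 1, 0.2, 0.5, 0.05, 0.168, 1, 0.2, 0.5, 0.05, 0.168, 1, 0.2, 0.5, 0.05, 0.168, 1, 0.2, 0.5, 0.05, 0.168, 1, 0.2, 0.5, 0.05, 0.168, 1, 0.2, 0.5, 0.05, 0.168, 1]
}}

```text
t: 1.85
eef_pos: [490.4, -14.2, 374.1]
tcp_rot: [-3.141, 0.0, 1.567]
ft_force: [-0.5, -0.3, -0.5]
opening: 1.003
grip_force: 0.0
```

```bash
python3 - <<'E'
from h import *
s=state();print(s["t"],s["eef_pos"],s["tcp_rot"],s["joints"])
p,d,c=grab("wrist");cv2.imwrite("pics/w1.png",p);np.savez("pics/w1.npz",d=d,**c)
print(c["K"],c["R"],-c["R"].T@c["t"])
E
```

```text
1.85 [490.39365106 -14.16779522 374.09576162] [-3.14056632e+00  2.14830718e-04  1.56679243e+00] [-1.63405966e-01  1.61122192e-01  1.62504273e+00 -3.83801931e-04
  1.35640697e+00 -1.59320124e-01]
[[335.00195942   0.         324.30502824]
 [  0.         335.00195942 242.99571383]
 [  0.           0.           1.        ]] [[ 0.99999114 -0.00379167 -0.00182937]
 [-0.00320839 -0.96772927  0.25197177]
 [-0.00272573 -0.25196367 -0.96773286]] [490.92090125  55.75278921 544.82406632]
```

View pics/w1.png

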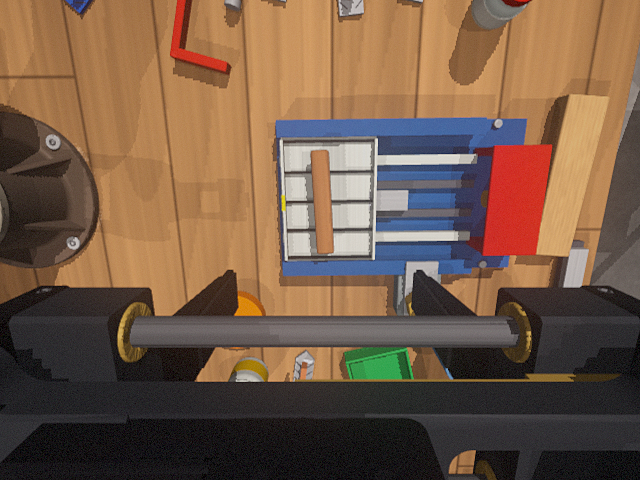

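The wrist view shows the carriage at px (280-377, 137-261) with the brush at (322,201), the yellow mark at (284,203), the hood at (517,200) and the bracket at (418,285).

```bash
python3 - <<'E'
from h import *
z=np.load("pics/w1.npz");c={k:z[k] for k in"KRt"};d=z["d"];p=cv2.imread("pics/w1.png");C=cloud(c,d)
roi=np.zeros((480,640),np.uint8);roi[120:275,265:560]=1
m=hsvmask(p,(0,70,60),(18,255,255))*roi
for b in blobs(m,200):
    P=C[b];v,u=np.nonzero(b);zz=np.median(P[:,2]);print("brush/hood",b.sum(),u.mean(),v.mean(),zz,axis(ray(c,np.c_[u,v],zz)))
m=hsvmask(p,(24,150,120),(34,255,255))*roi
for b in blobs(m,5):
    P=C[b];v,u=np.nonzero(b);print("mark",b.sum(),u.mean(),v.mean(),P.mean(0),ray(c,[[u.mean(),v.mean()]],44.5))
# bright low-saturation carriage parts
m=hsvmask(p,(0,0,110),(180,60,255))*roi;m[:,380:]=0
b=max(blobs(m,50),key=lambda b:b.sum());P=C[b];print("z hist",np.histogram(P[:,2],bins=np.arange(14,60,4)))
v,u=np.nonzero(b);
for zz in(38,44.5):print(zz,axis(ray(c,np.c_[u,v],zz)))
w=b&(C[...,2]>40);print("walls",w.sum(),axis(C[w]))
# edges of the wall tops: per row the left/right extreme
R=np.array([(r,)+tuple(np.nonzero(b[r])[0][[0,-1]]) for r in range(145,252)])
for k,off in((1,-.5),(2,.5)):
    L=ray(c,np.c_[R[:,k]+off,R[:,0]],44.5);f=np.polyfit(L[:,1],L[:,0],1);print("edge x at y=-12",np.polyval(f,-12),"slope deg",np.degrees(np.arctan(-f[0])),np.std(L[:,0]-np.polyval(f,L[:,1])))
# blue base
m=hsvmask(p,(105,120,40),(125,255,255))*roi
for b in blobs(m,800):
    v,u=np.nonzero(b);print("blue",b.sum(),u.mean(),v.mean(),np.median(C[b][:,2]),axis(ray(c,np.c_[u,v],39.)))
# green tray
m=hsvmask(p,(50,120,40),(75,255,255));print()
pt=cv2.imread("pics/top0.png");ct=get_calibration("top")
b=max(blobs(hsvmask(pt,(50,120,40),(75,255,255)),400),key=lambda b:b.sum());v,u=np.nonzero(b);print("tray",[axis(ray(ct,np.c_[u,v],zz)) for zz in(0,32)])
for b in blobs(hsvmask(pt,(4,90,90),(14,200,255)),90):
    v,u=np.nonzero(b)
    if v.mean()<250:print("rib",u.mean(),v.mean(),axis(ray(ct,np.c_[u,v],26)),ray(ct,[[u.mean(),v.mean()]],22))
E
```

```text
brush/hood 2149 271.60353652861795 203.95765472312704 0.5907492244520473 (array([406.2, -16. ]), 88.0, array([250.7,  29.2]))
brush/hood 10220 524.3294520547945 203.60215264187866 73.47904407851559 (array([766.2,  -7.9]), -89.4, array([217.2, 142.7]))
brush/hood 1839 321.9037520391517 200.8548123980424 67.81453463942032 (array([486.7, -10.1]), -86.8, array([148.1,  25.8]))
mark 49 282.9183673469388 202.3469387755102 [428.89798002 -10.21238457  53.15405669] [[427.82057058 -11.4556526   44.5       ]]
z hist (array([   6,   81,   10,    3, 6389, 1378,  161,  565,   94,    0,    0]), array([14, 18, 22, 26, 30, 34, 38, 42, 46, 50, 54, 58]))
38 (array([499.1, -10.7]), -89.2, array([187.9, 149.9]))
44.5 (array([498.9,  -9.9]), -89.2, array([185.5, 148. ]))
walls 799 (array([496.3, -10.1]), -89.5, array([179. , 141.7]))
edge x at y=-12 428.5108212608314 slope deg 1.020262669897902 16.476048406789932
edge x at y=-12 569.1315619226292 slope deg 1.125486677234477 2.6209660595605078
blue 4330 411.75219399538105 129.3551963048499 38.94694181086143 (array([598.8,  81.9]), -0.2, array([356.4,  45.4
[... 551 characters left out ...]
5.9, array([213.6, 109.9]))]
rib 218.82014388489208 170.27338129496403 (array([619.4, 321.6]), 78.9, array([79.2, 14.5])) [[620.21750883 321.24470497  22.        ]]
rib 224.16216216216216 205.18243243243242 (array([520. , 304.2]), -83.9, array([79. , 15.2])) [[520.83827752 304.44475301  22.        ]]
rib 336.922268907563 216.5483193277311 (array([490.1, -14.2]), -86.3, array([149.7,  26.1])) [[490.32529578 -13.09489765  22.        ]]
rib 455.9923076923077 232.8 (array([ 445.8, -348.5]), 82.7, array([80.3, 13.1])) [[ 445.94337238 -349.42426477   22.        ]]
rib 216.64102564102564 236.73504273504273 (array([431.4, 323.8]), 76.2, array([79.4, 11.5])) [[431.71639544 323.89447923  22.        ]]
```

>>> {"api": "servo_tool", "payload": {
  "moves": [-0.01, 0.005, -0.7, 0.019, 0.6, -0.01, 0.005, -0.7, 0.019, 0.6, -0.01, 0.005, -0.7, 0.019, 0.6, -0.01, 0.005, -0.7, 0.019, 0.6, -0.01, 0.005, -0.7, 0.019, 0.6, -0.01, 0.005, -0.7, 0.019, 0.6, -0.01, 0.005, -0.7, 0.019, 0.6, -0.01, 0.005, -0.78, 0.019, 0.6, -0.01, 0.005, -0.828, 0.019, 0.6, -0.01, 0.005, -0.828, 0.019, 0.6, -0.01, 0.005, -0.828, 0.019, 0.6]
}}

```text
t: 2.82
eef_pos: [486.4, -11.6, 43.2]
tcp_rot: [-3.14, -0.0, 1.627]
ft_force: [0.5, -1.6, 0.4]
opening: 0.599
grip_force: 0.0
```

>>> {"api": "servo_tool", "payload": {
  "moves": [0, 0, 0, 0, 0.1, 0, 0, 0, 0, 0.1, 0, 0, 0, 0, 0.1, 0, 0, 0, 0, 0.1, 0, 0, 0, 0, 0.1, 0, 0, 0.02, 0, 0.1, 0, 0, 0.1, 0, 0.1]
}}

```text
t: 3.4
eef_pos: [485.0, -10.3, 81.4]
tcp_rot: [-3.136, -0.001, 1.629]
ft_force: [-0.0, -0.0, -1.2]
opening: 0.273
grip_force: 30.0
```

>>> {"api": "servo_tool", "payload": {
  "moves": [0.02, -0.05, 0.1, 0, 0.1, 0.286, -0.92, 0.24, 0.06, 0.1, 0.286, -0.92, 0.24, 0.06, 0.1, 0.286, -0.92, 0.24, 0.06, 0.1, 0.286, -0.92, 0.24, 0.06, 0.1, 0.286, -0.92, 0.24, 0.06, 0.1, 0.286, -0.92, 0.24, 0.06, 0.1, 0.286, -0.92, 0.24, 0.06, 0.1, 0.286, -0.92, 0.24, 0.06, 0.1, 0.286, -0.92, 0.24, 0.06, 0.1, 0.286, -0.92, 0.24, 0.06, 0.1, 0.286, -0.92, 0.24, 0.06, 0.1]
}}

```text
t: 4.4
eef_pos: [600.8, -380.1, 179.4]
tcp_rot: [-3.142, -0.0, 1.815]
ft_force: [0.2, -0.8, -2.1]
opening: 0.269
grip_force: 30.0
```

>>> {"api": "servo_tool", "payload": {
  "moves": [0, 0, -0.1, 0, 0.1, 0, 0, -0.2, 0, 0.1, 0, 0, -0.3, 0, 0.1, 0, 0, -0.36, 0, 0.1, 0, 0, -0.4, 0, 0.1, 0, 0, -0.418, 0, 0.1, 0, 0, -0.418, 0, 0.1]
}}

```text
t: 4.98
eef_pos: [600.7, -377.1, 12.6]
tcp_rot: [-3.14, -0.001, 1.818]
ft_force: [0.2, -0.6, -1.2]
opening: 0.267
grip_force: 30.0
```

>>> {"api": "servo_tool", "payload": {
  "moves": [0, 0, 0, 0, 0.6, 0, 0, 0, 0, 0.6, 0, 0, 0, 0, 0.6, 0, 0, 0.1, 0, 0.6, 0, 0, 0.2, 0, 0.6, -0.05, -0.02, 0.3, -0.02, 0.6, -0.388, -0.13, 0.47, -0.117, 0.6, -0.388, -0.13, 0.47, -0.117, 0.6, -0.388, -0.13, 0.47, -0.117, 0.6, -0.388, -0.13, 0.47, -0.117, 0.6, -0.388, -0.13, 0.47, -0.117, 0.6, -0.388, -0.13, 0.47, -0.117, 0.6]
}}

```text
t: 5.98
eef_pos: [445.0, -431.2, 201.9]
tcp_rot: [3.14, 0.002, 1.447]
ft_force: [1.0, -0.0, -0.4]
opening: 0.602
grip_force: 0.0
```

```bash
cat >> h.py <<'E'
def ribs(n="wrist",save=None,vmax=265):
    s=state();p,d,c=grab(n);C=cloud(c,d)
    if save: cv2.imwrite(save,p);np.savez(save+".npz",d=d,**c)
    print("t %.2f"%s["t"],np.round(s["eef_pos"],1),"yaw %.2f"%np.degrees(s["tcp_rot"][2]))
    m=hsvmask(p,(3,85,70),(15,210,255));m[vmax:]=0
    for b in blobs(m,60):
        v,u=np.nonzero(b);P=C[b];zz=np.percentile(P[:,2],80)
        if zz<15: continue
        A=axis(ray(c,np.c_[u,v],zz))
        if 60<A[2][0]<100: print("rib px",int(u.mean()),int(v.mean()),"z %.1f"%zz,A)
    return p,d,c
E
python3 - <<'E'
from h import *
ribs(save="pics/w2.png")
E
```

```text
t 5.98 [ 445.  -431.2  201.9] yaw 82.93
rib px 315 139 z 27.2 (array([ 446.6, -347.3]), 82.0, array([79.5, 10.6]))
```

View pics/w2.png

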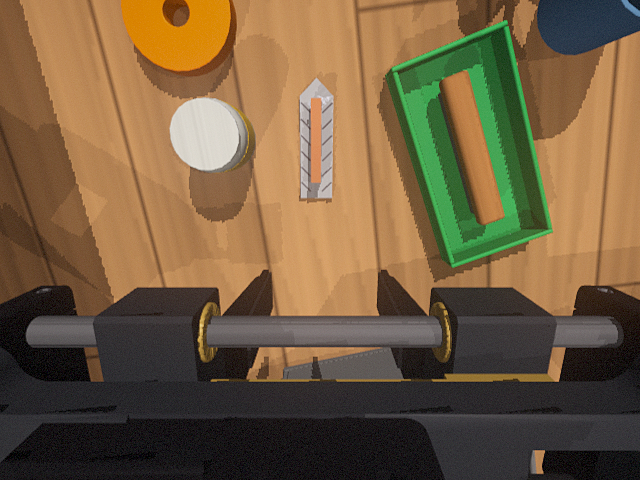

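The brush lies flat in the tray (470,145). Feather d is at (316,140) and points up. Grasping it next.

>>> {"api": "servo_tool", "payload": {
  "moves": [0.001, 0.1, 0, -0.006, 0.4, 0.001, 0.208, -0.05, -0.006, 0.4, 0.001, 0.208, -0.15, -0.006, 0.4, 0.001, 0.208, -0.25, -0.006, 0.4, 0.001, 0.208, -0.35, -0.006, 0.4, 0.001, 0.208, -0.43, -0.006, 0.4, 0.001, 0.208, -0.465, -0.006, 0.4, 0.001, 0.208, -0.478, -0.006, 0.4, 0.001, 0.208, -0.478, -0.006, 0.4]
}}

```text
t: 6.78
eef_pos: [446.6, -346.2, 7.3]
tcp_rot: [-3.139, -0.002, 1.432]
ft_force: [-0.5, 0.7, -0.5]
opening: 0.399
grip_force: 0.0
```

>>> {"api": "servo_tool", "payload": {
  "moves": [0, 0, 0, 0, 0, 0, 0, 0, 0, 0, 0, 0, 0, 0, 0, 0, 0, 0, 0, 0, 0, 0, 0, 0, 0, 0, 0, 0.02, 0, 0, 0, 0, 0.1, 0, 0, 0, 0, 0.2, 0, 0, 0, 0, 0.3, 0, 0, 0, 0, 0.3, 0, 0]
}}

```text
t: 7.62
eef_pos: [448.3, -349.1, 136.5]
tcp_rot: [3.133, 0.006, 1.431]
ft_force: [0.2, -0.4, -1.1]
opening: 0.104
grip_force: 30.0
```

>>> {"api": "servo_tool", "payload": {
  "moves": [-0.09, 0.843, 0.3, -0.45, 0, -0.09, 0.843, 0.3, -0.45, 0, -0.09, 0.843, 0.3, -0.45, 0, -0.09, 0.843, 0.3, -0.45, 0, -0.09, 0.843, 0.3, -0.45, 0, -0.09, 0.843, 0.3, -0.45, 0, -0.09, 0.843, 0.3, -0.45, 0, -0.09, 0.843, 0.3, -0.45, 0, -0.09, 0.843, 0.3, -0.45, 0, -0.09, 0.843, 0.3, -0.45, 0, -0.09, 0.843, 0.3, -0.45, 0, -0.09, 0.843, 0.3, -0.45, 0]
}}

```text
t: 8.62
eef_pos: [409.9, -9.2, 249.6]
tcp_rot: [3.141, -0.001, 0.012]
ft_force: [0.3, -0.9, -2.3]
opening: 0.103
grip_force: 30.0
```

>>> {"api": "servo_tool", "payload": {
  "moves": [0, 0, 0, 0, 0, 0, 0, 0, 0, 0, 0, 0, 0, 0, 0]
}}

```text
t: 8.87
eef_pos: [410.2, -10.2, 249.1]
tcp_rot: [3.142, 0.0, 0.02]
ft_force: [0.4, -1.0, -2.1]
opening: 0.102
grip_force: 30.0
```

```bash
python3 - <<'E'
from h import *
p,d,c=ribs(save="pics/w3.png",vmax=480)
for n in("top","scene"):
    q,e,k=grab(n);cv2.imwrite(f"pics/{n}1.png",q);np.save(f"pics/{n}1.npy",e)
E
```

```text
t 8.87 [410.2 -10.2 249.1] yaw 1.16
```

View pics/w3.png

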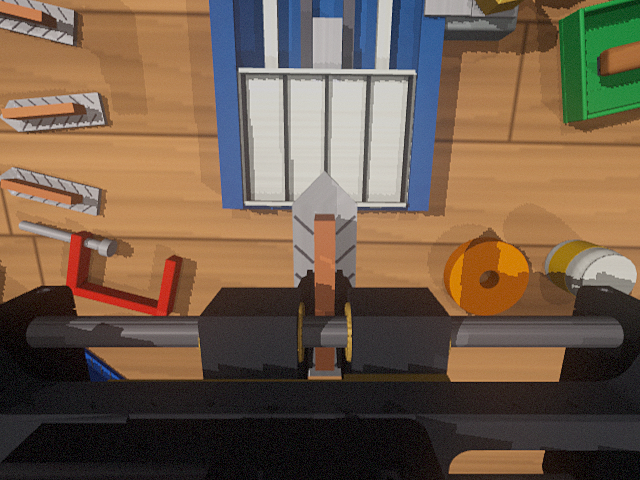

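The held feather sits straight. Its tip is at px (324,172) and the carriage is at (240-415, 70-206). I'll fit the carriage from its dark dividers and wall edges.

```bash
python3 - <<'E'
from h import *
z=np.load("pics/w3.png.npz");c={k:z[k] for k in"KRt"};d=z["d"];p=cv2.imread("pics/w3.png");C=cloud(c,d)
g=cv2.cvtColor(p,cv2.COLOR_BGR2GRAY).astype(int)
for r in(85,100,115,130,145,160):
    row=g[r];dk=np.nonzero(row[236:420]<110)[0]+236
    print(r,[(int(q[0]),int(q[-1])) for q in np.split(dk,np.nonzero(np.diff(dk)>1)[0]+1)])
for u in(260,300,345,390):
    print(u,"col",list(zip(range(62,80),g[62:80,u])),list(zip(range(196,212),g[196:212,u])) if u in(260,390) else"")
print("divider z",[np.round(C[r-1:r+2,u,2],1).tolist() for r,u in((115,286),(115,327))])
print("wall z",np.round(C[68:74,260,2],1),np.round(C[200:209,260,2],1),"floor",np.round(np.median(C[100:130,265:275,2]),1))
print("blade z",np.round(np.median(C[230:250,300:308,2]),1),"tip",ray(c,[[324,171.5]],np.median(C[230:250,300:308,2])))
E
```

```text
85 [(236, 238), (241, 245), (283, 286), (325, 328), (366, 370), (408, 412), (416, 419)]
100 [(236, 238), (242, 246), (284, 287), (325, 328), (366, 369), (407, 411), (414, 419)]
115 [(236, 239), (242, 247), (284, 287), (325, 327), (365, 368), (406, 410), (413, 419)]
130 [(236, 240), (243, 247), (284, 287), (325, 327), (365, 368), (405, 409), (412, 419)]
145 [(236, 241), (244, 248), (284, 288), (325, 327), (364, 367), (404, 408), (412, 419)]
160 [(236, 241), (244, 249), (285, 288), (324, 327), (364, 367), (403, 407), (410, 419)]
260 col [(62, np.int64(68)), (63, np.int64(69)), (64, np.int64(68)), (65, np.int64(67)), (66, np.int64(62)), (67, np.int64(78)), (68, np.int64(186)), (69, np.int64(215)), (70, np.int64(208)), (71, np.int64(213)), (72, np.int64(181)), (73, np.int64(68)), (74, np.int64(84)), (75, np.int64(113)), (76, np.int64(130)), (77, np.int64(123)), (78, np.int64(115)), (79, np.int64(165))] [(196, np.int64(186)), (197, np.int64(189)), (198, np.int64(189)), (199, np.int64(179)), (200, np.int64(137)), (201, np.int64(151)), (202, np.int64(198)), (203, np.int64(210)), (204, np.in
[... 1154 characters left out ...]
3, np.int64(194)), (74, np.int64(124)), (75, np.int64(71)), (76, np.int64(100)), (77, np.int64(127)), (78, np.int64(127)), (79, np.int64(121))] [(196, np.int64(186)), (197, np.int64(186)), (198, np.int64(188)), (199, np.int64(189)), (200, np.int64(191)), (201, np.int64(166)), (202, np.int64(119)), (203, np.int64(179)), (204, np.int64(208)), (205, np.int64(209)), (206, np.int64(179)), (207, np.int64(74)), (208, np.int64(69)), (209, np.int64(73)), (210, np.int64(78)), (211, np.int64(83))]
divider z [[37.3, 38.0, 37.4], [38.8, 37.8, 38.3]]
wall z [45.6 45.  44.2 45.4 42.9 39.8] [38.4 44.6 46.6 45.2 43.9  8.9  8.3  8.6 10.7] floor 32.9
blade z 245.9 tip [[472.84586922  -9.36223235 245.90171949]]
```

```bash
python3 - <<'E'
from h import *
z=np.load("pics/w3.png.npz");c={k:z[k] for k in"KRt"}
for nm,a in(("d-44",[(85,284.5),(100,285.5),(115,285.5),(130,285.5),(145,286),(160,286.5)]),("d0",[(85,326.5),(100,326.5),(115,326),(130,326),(145,326),(160,325.5)]),("d+44",[(85,368),(100,367.5),(115,366.5),(130,366.5),(145,365.5),(160,365.5)])):
    P=ray(c,[(u,v) for v,u in a],37.5);f=np.polyfit(P[:,0]-499,P[:,1],1);print(nm,"y at x=499 %.1f yaw %.2f"%(f[1],np.degrees(f[0])))
F=ray(c,[(260,67.5),(300,67.7),(345,68.5),(390,68.8)],44.5);B=ray(c,[(260,205.2),(390,206.4)],44.5)
print("front",F.round(1),"rear",B.round(1))
E
```

```text
d-44 y at x=499 32.6 yaw 0.83
d0 y at x=499 -11.0 yaw 0.49
d+44 y at x=499 -54.8 yaw 0.86
front [[566.3  57.6  44.5]
 [567.   16.9  44.5]
 [567.2 -29.   44.5]
 [567.9 -74.9  44.5]] rear [[425.4  61.6  44.5]
 [427.  -84.7  44.5]]
```

>>> {"api": "servo_tool", "payload": {
  "moves": [0.1, -0.08, -0.02, 0, 0, 0.215, -0.167, -0.1, 0, 0, 0.215, -0.167, -0.2, 0, 0, 0.215, -0.167, -0.3, 0, 0, 0.215, -0.167, -0.4, 0, 0, 0.215, -0.167, -0.46, 0, 0, 0.215, -0.167, -0.49, 0, 0, 0.215, -0.167, -0.51, 0, 0, 0.215, -0.167, -0.517, 0, 0, 0.215, -0.167, -0.517, 0, 0, 0.215, -0.167, -0.517, 0, 0]
}}

```text
t: 9.93
eef_pos: [496.9, -77.1, 43.0]
tcp_rot: [3.141, -0.001, 0.018]
ft_force: [0.1, -0.4, -1.6]
opening: 0.104
grip_force: 30.0
```

>>> {"api": "servo_tool", "payload": {
  "moves": [0, 0, 0, 0, 0.3, 0, 0, 0, 0, 0.3, 0, 0, 0, 0, 0.3, 0, 0, 0.03, 0, 0.3, 0, 0, 0.1, 0, 0.3, 0, 0, 0.2, 0, 0.4, 0, 0, 0.3, 0, 0.4, 0, 0.05, 0.4, 0.05, 0.4, -0.1, 0.15, 0.4, 0.1, 0.4, -0.2, 0.25, 0.4, 0.15, 0.4]
}}

```text
t: 10.77
eef_pos: [438.7, 1.5, 204.0]
tcp_rot: [3.139, -0.005, 0.397]
ft_force: [-0.3, 1.4, -0.7]
opening: 0.4
grip_force: 0.0
```

>>> {"api": "servo_tool", "payload": {
  "moves": [0.26, 0.442, 0.12, 0.345, 0.4, 0.26, 0.442, 0.12, 0.345, 0.4, 0.26, 0.442, 0.12, 0.345, 0.4, 0.26, 0.442, 0.12, 0.345, 0.4, 0.26, 0.442, 0.12, 0.345, 0.4, 0.26, 0.442, 0.12, 0.345, 0.4, 0.26, 0.442, 0.12, 0.345, 0.4, 0.26, 0.442, 0.12, 0.345, 0.4, 0.26, 0.442, 0.12, 0.345, 0.4, 0.26, 0.442, 0.12, 0.345, 0.4, 0.26, 0.442, 0.12, 0.345, 0.4]
}}

```text
t: 11.68
eef_pos: [542.0, 178.0, 250.1]
tcp_rot: [3.141, -0.0, 1.473]
ft_force: [-0.7, 0.0, 0.0]
opening: 0.402
grip_force: 0.0
```

```bash
python3 - <<'E'
from h import *
ribs(save="pics/w4.png")
p,d,c=ribs("top",save="pics/t4.png",vmax=480)
E
```

```text
t 11.68 [542.  178.  250.1] yaw 84.40
rib px 384 75 z 26.9 (array([621.2, 323.6]), 78.3, array([81.7, 12.5]))
rib px 214 91 z 27.0 (array([435.9, 325.1]), 76.2, array([79.9, 15.7]))
rib px 295 101 z 27.1 (array([523. , 306.5]), -83.8, array([80.5, 11.2]))
t 11.73 [542.  178.  250.1] yaw 84.37
rib px 361 213 z 61.1 (array([496.2, -78.8]), -0.2, array([77.5,  8.3]))
```

View pics/w4.png

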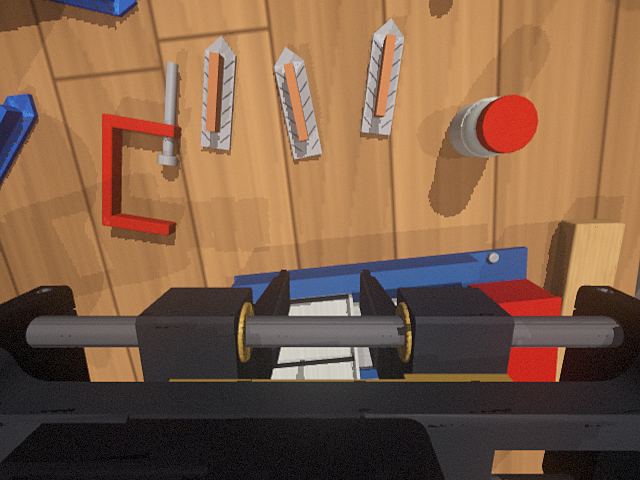

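Feathers c, b and a are at px (214,91), (295,101) and (384,75), clear of the clamp and jar. Grasping b.

>>> {"api": "servo_tool", "payload": {
  "moves": [-0.05, 0.319, -0.1, 0.065, 0.4, -0.05, 0.319, -0.1, 0.065, 0.4, -0.05, 0.319, -0.1, 0.065, 0.4, -0.05, 0.319, -0.2, 0.065, 0.4, -0.05, 0.319, -0.3, 0.065, 0.4, -0.05, 0.319, -0.4, 0.065, 0.4, -0.05, 0.319, -0.5, 0.065, 0.4, -0.05, 0.319, -0.57, 0.065, 0.4, -0.05, 0.319, -0.595, 0.065, 0.4, -0.05, 0.319, -0.603, 0.065, 0.4, -0.05, 0.319, -0.603, 0.065, 0.4]
}}

```text
t: 12.7
eef_pos: [522.4, 305.7, 9.1]
tcp_rot: [3.141, -0.0, 1.679]
ft_force: [-0.5, 0.2, 0.5]
opening: 0.4
grip_force: 0.0
```

>>> {"api": "servo_tool", "payload": {
  "moves": [0, 0, 0, 0, 0, 0, 0, 0, 0, 0, 0, 0, 0, 0, 0, 0, 0, 0, 0, 0, 0, 0, 0, 0, 0, 0, 0, 0.02, 0, 0, 0, 0, 0.1, 0, 0, 0, 0, 0.2, 0, 0, 0, 0, 0.3, 0, 0, 0, 0, 0.4, 0, 0, 0, 0, 0.4, 0, 0, 0, 0, 0.4, 0, 0]
}}

```text
t: 13.7
eef_pos: [522.5, 305.9, 171.3]
tcp_rot: [3.137, -0.001, 1.68]
ft_force: [-0.9, -0.5, -2.1]
opening: 0.104
grip_force: 30.0
```

>>> {"api": "servo_tool", "payload": {
  "moves": [-0.065, -0.847, 0, -0.45, 0, -0.065, -0.847, 0, -0.45, 0, -0.065, -0.847, 0, -0.45, 0, -0.065, -0.847, 0, -0.45, 0, -0.065, -0.847, 0, -0.45, 0, -0.065, -0.847, 0, -0.45, 0, -0.065, -0.847, 0, -0.45, 0, -0.065, -0.847, 0, -0.45, 0, -0.065, -0.847, 0, -0.45, 0, -0.065, -0.847, 0, -0.45, 0, -0.065, -0.847, 0, -0.45, 0, -0.065, -0.847, 0, -0.45, 0]
}}

```text
t: 14.7
eef_pos: [495.1, -33.6, 167.3]
tcp_rot: [-3.14, 0.003, 0.258]
ft_force: [0.3, -0.5, -1.4]
opening: 0.101
grip_force: 30.0
```

>>> {"api": "servo_tool", "payload": {
  "moves": [0, 0, 0, -0.04, 0, 0, 0, -0.02, -0.079, 0, 0, 0, -0.1, -0.079, 0, 0, 0, -0.15, -0.079, 0, 0, 0, -0.2, -0.079, 0, 0, 0, -0.22, -0.079, 0, 0, 0, -0.22, -0.079, 0]
}}

```text
t: 15.28
eef_pos: [494.6, -32.9, 78.4]
tcp_rot: [-3.141, 0.005, 0.018]
ft_force: [0.7, 0.1, -1.9]
opening: 0.106
grip_force: 30.0
```

>>> {"api": "servo_tool", "payload": {
  "moves": [0, 0, -0.04, 0, 0, 0, 0, -0.07, 0, 0, 0, 0, -0.09, 0, 0, 0, 0, -0.097, 0, 0, 0, 0, -0.097, 0, 0, 0, 0, -0.097, 0, 0.3, 0, 0, -0.097, 0, 0.3, 0, 0, -0.097, 0, 0.3, 0, 0, -0.07, 0, 0.3, 0, 0, 0.02, 0, 0.3, 0, 0, 0.12, 0, 0.4, 0, 0, 0.2, 0, 0.4]
}}

```text
t: 16.28
eef_pos: [496.1, -33.2, 163.2]
tcp_rot: [3.141, -0.001, 0.018]
ft_force: [-0.4, -0.4, -0.3]
opening: 0.372
grip_force: 0.0
```

>>> {"api": "servo_tool", "payload": {
  "moves": [0, 0, 0.1, 0, 0.4, -0.14, 0.65, 0.1, 0.42, 0.4, -0.14, 0.65, 0.1, 0.42, 0.4, -0.14, 0.65, 0.1, 0.42, 0.4, -0.14, 0.65, 0.1, 0.42, 0.4, -0.14, 0.65, 0.1, 0.42, 0.4, -0.14, 0.65, 0.1, 0.42, 0.4, -0.14, 0.65, 0.1, 0.42, 0.4, -0.14, 0.65, 0.1, 0.42, 0.4, -0.14, 0.65, 0.1, 0.42, 0.4, -0.14, 0.65, 0.1, 0.42, 0.4, -0.14, 0.65, 0.1, 0.42, 0.4]
}}

```text
t: 17.28
eef_pos: [439.9, 227.0, 201.0]
tcp_rot: [3.141, -0.0, 1.345]
ft_force: [0.4, 0.3, 0.7]
opening: 0.403
grip_force: 0.0
```

```bash
python3 - <<'E'
from h import *
ribs(save="pics/w5.png")
p,d,c=ribs("top",save="pics/t5.png",vmax=480)
E
```

```text
t 17.28 [439.9 227.  201. ] yaw 77.07
rib px 484 83 z 26.7 (array([618.4, 324.9]), 78.4, array([80.2, 18.3]))
rib px 295 127 z 27.1 (array([433.4, 326. ]), 76.5, array([79.8, 11.2]))
t 17.33 [439.9 226.9 201. ] yaw 77.18
rib px 218 170 z 26.9 (array([620. , 322.4]), 78.1, array([81.4, 15.1]))
rib px 345 213 z 60.6 (array([496. , -36.2]), -0.0, array([77.5, 11. ]))
rib px 361 213 z 60.2 (array([496.3, -79.3]), 3.0, array([77.8, 13.3]))
```

>>> {"api": "servo_tool", "payload": {
  "moves": [-0.016, 0.246, -0.05, 0, 0.4, -0.016, 0.246, -0.05, 0, 0.4, -0.016, 0.246, -0.1, 0, 0.4, -0.016, 0.246, -0.2, 0, 0.4, -0.016, 0.246, -0.3, 0, 0.4, -0.016, 0.246, -0.4, 0, 0.4, -0.016, 0.246, -0.46, 0, 0.4, -0.016, 0.246, -0.475, 0, 0.4, -0.016, 0.246, -0.48, 0, 0.4, -0.016, 0.246, -0.48, 0, 0.4]
}}

```text
t: 18.22
eef_pos: [434.1, 325.4, 9.5]
tcp_rot: [3.141, -0.0, 1.336]
ft_force: [0.5, 0.0, -0.1]
opening: 0.399
grip_force: 0.0
```

>>> {"api": "servo_tool", "payload": {
  "moves": [0, 0, 0, 0, 0, 0, 0, 0, 0, 0, 0, 0, 0, 0, 0, 0, 0, 0, 0, 0, 0, 0, 0, 0, 0, 0, 0, 0.02, 0, 0, 0, 0, 0.1, 0, 0, 0, 0, 0.2, 0, 0, 0, 0, 0.3, 0, 0, 0, 0, 0.4, 0, 0, 0, 0, 0.4, 0, 0, 0, 0, 0.4, 0, 0]
}}

```text
t: 19.22
eef_pos: [434.1, 325.5, 171.1]
tcp_rot: [3.138, -0.003, 1.338]
ft_force: [-0.2, 0.1, -2.7]
opening: 0.099
grip_force: 30.0
```

>>> {"api": "servo_tool", "payload": {
  "moves": [0.154, -0.786, 0, -0.42, 0, 0.154, -0.786, 0, -0.42, 0, 0.154, -0.786, 0, -0.42, 0, 0.154, -0.786, 0, -0.42, 0, 0.154, -0.786, 0, -0.42, 0, 0.154, -0.786, 0, -0.42, 0, 0.154, -0.786, 0, -0.42, 0, 0.154, -0.786, 0, -0.42, 0, 0.154, -0.786, 0, -0.42, 0, 0.154, -0.786, 0, -0.42, 0, 0.154, -0.786, 0, -0.42, 0, 0.154, -0.786, 0, -0.42, 0]
}}

```text
t: 20.22
eef_pos: [494.4, 10.6, 167.3]
tcp_rot: [-3.141, 0.003, 0.014]
ft_force: [-0.5, -0.6, -1.7]
opening: 0.1
grip_force: 30.0
```

>>> {"api": "servo_tool", "payload": {
  "moves": [0, 0, 0, 0, 0, 0, 0, -0.1, 0, 0, 0, 0, -0.2, 0, 0, 0, 0, -0.22, 0, 0, 0, 0, -0.22, 0, 0, 0, 0, -0.22, 0, 0]
}}

```text
t: 20.72
eef_pos: [495.5, 10.9, 81.3]
tcp_rot: [3.142, 0.001, 0.02]
ft_force: [0.3, 0.1, -1.6]
opening: 0.102
grip_force: 30.0
```

Lower, release and go for feather a with a look on the way.

>>> {"api": "servo_tool", "payload": {
  "moves": [0, 0, -0.04, 0, 0, 0, 0, -0.07, 0, 0, 0, 0, -0.09, 0, 0, 0, 0, -0.097, 0, 0, 0, 0, -0.097, 0, 0, 0, 0, -0.097, 0, 0.3, 0, 0, -0.097, 0, 0.3, 0, 0, -0.097, 0, 0.3, 0, 0, -0.07, 0, 0.3, 0, 0, 0.02, 0, 0.3, 0, 0, 0.12, 0, 0.4, 0, 0, 0.2, 0, 0.4]
}}

```text
t: 21.72
eef_pos: [495.3, 10.8, 163.4]
tcp_rot: [3.141, -0.001, 0.018]
ft_force: [1.2, 0.1, 0.3]
opening: 0.373
grip_force: 0.0
```

>>> {"api": "servo_tool", "payload": {
  "moves": [0, 0, 0.1, 0, 0.4, 0.31, 0.54, 0.1, 0.43, 0.4, 0.31, 0.54, 0.1, 0.43, 0.4, 0.31, 0.54, 0.1, 0.43, 0.4, 0.31, 0.54, 0.1, 0.43, 0.4, 0.31, 0.54, 0.1, 0.43, 0.4, 0.31, 0.54, 0.1, 0.43, 0.4, 0.31, 0.54, 0.1, 0.43, 0.4, 0.31, 0.54, 0.1, 0.43, 0.4, 0.31, 0.54, 0.1, 0.43, 0.4, 0.31, 0.54, 0.1, 0.43, 0.4, 0.31, 0.54, 0.1, 0.43, 0.4]
}}

```text
t: 22.72
eef_pos: [619.1, 227.0, 201.1]
tcp_rot: [3.141, -0.0, 1.376]
ft_force: [0.6, -0.0, -0.0]
opening: 0.403
grip_force: 0.0
```

```bash
python3 - <<'E'
from h import *
p,d,c=ribs(save="pics/w6.png")
C=cloud(c,d);m=hsvmask(p,(0,190,90),(4,255,255));m[265:]=0
for b in blobs(m,300):
    if np.median(C[b][:,2])>60: v,u=np.nonzero(b);print("cap",u.mean(),v.mean(),np.median(C[b],0))
p,d,c=ribs("top",save="pics/t6.png",vmax=480)
E
```

```text
t 22.72 [619.1 227.  201.1] yaw 78.83
rib px 308 126 z 27.2 (array([622.5, 324. ]), 78.4, array([79.6, 11. ]))
cap 441.6524798927614 175.77714477211796 [726.02434627 260.57547084  85.53640889]
t 22.77 [619.2 226.9 201.2] yaw 79.16
rib px 329 213 z 60.2 (array([495.8,   9.2]), 0.1, array([77.5,  8.3]))
rib px 345 214 z 60.4 (array([494.7, -34.8]), -0.0, array([80.3, 13.7]))
rib px 361 212 z 59.6 (array([496.4, -77.6]), -0.1, array([77.6, 11. ]))
```

>>> {"api": "servo_tool", "payload": {
  "moves": [0.008, 0.242, -0.05, -0.002, 0.4, 0.008, 0.242, -0.05, -0.002, 0.4, 0.008, 0.242, -0.1, -0.002, 0.4, 0.008, 0.242, -0.2, -0.002, 0.4, 0.008, 0.242, -0.3, -0.002, 0.4, 0.008, 0.242, -0.4, -0.002, 0.4, 0.008, 0.242, -0.445, -0.002, 0.4, 0.008, 0.242, -0.46, -0.002, 0.4, 0.008, 0.242, -0.468, -0.002, 0.4, 0.008, 0.242, -0.468, -0.002, 0.4]
}}

```text
t: 23.65
eef_pos: [623.0, 323.8, 14.3]
tcp_rot: [3.141, -0.001, 1.361]
ft_force: [0.1, 0.4, 0.8]
opening: 0.396
grip_force: 0.0
```

>>> {"api": "servo_tool", "payload": {
  "moves": [0, 0, 0, 0, 0, 0, 0, 0, 0, 0, 0, 0, 0, 0, 0, 0, 0, 0, 0, 0, 0, 0, 0, 0, 0, 0, 0, 0.02, 0, 0, 0, 0, 0.1, 0, 0, 0, 0, 0.2, 0, 0, 0, 0, 0.3, 0, 0, 0, 0, 0.4, 0, 0, 0, 0, 0.4, 0, 0, 0, 0, 0.4, 0, 0]
}}

```text
t: 24.65
eef_pos: [623.1, 323.9, 176.6]
tcp_rot: [3.138, -0.003, 1.363]
ft_force: [0.1, 0.9, -2.0]
opening: 0.102
grip_force: 30.0
```

>>> {"api": "servo_tool", "payload": {
  "moves": [-0.32, -0.672, 0, -0.429, 0, -0.32, -0.672, 0, -0.429, 0, -0.32, -0.672, 0, -0.429, 0, -0.32, -0.672, 0, -0.429, 0, -0.32, -0.672, 0, -0.429, 0, -0.32, -0.672, 0, -0.429, 0, -0.32, -0.672, 0, -0.429, 0, -0.32, -0.672, 0, -0.429, 0, -0.32, -0.672, 0, -0.429, 0, -0.32, -0.672, 0, -0.429, 0, -0.32, -0.672, 0, -0.429, 0, -0.32, -0.672, 0, -0.429, 0]
}}

```text
t: 25.65
eef_pos: [493.7, 54.6, 172.5]
tcp_rot: [3.142, 0.002, 0.01]
ft_force: [0.7, -0.4, -2.7]
opening: 0.104
grip_force: 30.0
```

>>> {"api": "servo_tool", "payload": {
  "moves": [0, 0, 0, 0, 0, 0, 0, -0.1, 0, 0, 0, 0, -0.2, 0, 0, 0, 0, -0.22, 0, 0, 0, 0, -0.22, 0, 0, 0, 0, -0.22, 0, 0]
}}

```text
t: 26.15
eef_pos: [494.7, 54.9, 86.1]
tcp_rot: [3.142, 0.001, 0.017]
ft_force: [0.2, -0.1, -1.4]
opening: 0.104
grip_force: 30.0
```

>>> {"api": "servo_tool", "payload": {
  "moves": [0, 0, -0.04, 0, 0, 0, 0, -0.07, 0, 0, 0, 0, -0.088, 0, 0, 0, 0, -0.096, 0, 0, 0, 0, -0.096, 0, 0, 0, 0, -0.096, 0, 0.3, 0, 0, -0.096, 0, 0.3, 0, 0, -0.096, 0, 0.3, 0, 0, -0.07, 0, 0.3, 0, 0, 0.02, 0, 0.3, 0, 0, 0.12, 0, 0.4, 0, 0, 0.2, 0, 0.4]
}}

```text
t: 27.15
eef_pos: [494.5, 54.8, 168.2]
tcp_rot: [3.141, -0.001, 0.015]
ft_force: [0.5, -0.8, 0.4]
opening: 0.373
grip_force: 0.0
```

>>> {"api": "servo_tool", "payload": {
  "moves": [0, 0, 0.1, 0, 0, -0.212, -0.165, 0.2, 0, 0, -0.212, -0.165, 0.2, 0, 0, -0.212, -0.165, 0.2, 0, 0, -0.212, -0.165, 0.2, 0, 0, -0.212, -0.165, 0.2, 0, 0, -0.212, -0.165, 0.2, 0, 0]
}}

```text
t: 27.73
eef_pos: [410.2, -11.1, 245.8]
tcp_rot: [3.141, -0.001, 0.014]
ft_force: [-0.6, 0.3, 0.4]
opening: 0.013
grip_force: 0.0
```

```bash
python3 - <<'E'
from h import *
ribs(save="pics/w7.png",vmax=280)
p,d,c=ribs("top",save="pics/t7.png",vmax=480)
E
```

```text
t 27.73 [410.2 -11.1 245.8] yaw 0.82
rib px 346 137 z 59.7 (array([497.6, -33.9]), 1.6, array([79.9, 10.3]))
rib px 261 138 z 59.4 (array([495.9,  52.6]), 1.1, array([79. , 12.8]))
rib px 304 137 z 59.6 (array([496.5,   9.8]), 1.1, array([79. , 10.7]))
rib px 388 138 z 59.6 (array([497.8, -76.5]), 1.0, array([79. , 13.2]))
t 27.78 [410.3 -10.9 245.4] yaw 0.86
```

View pics/w7.png

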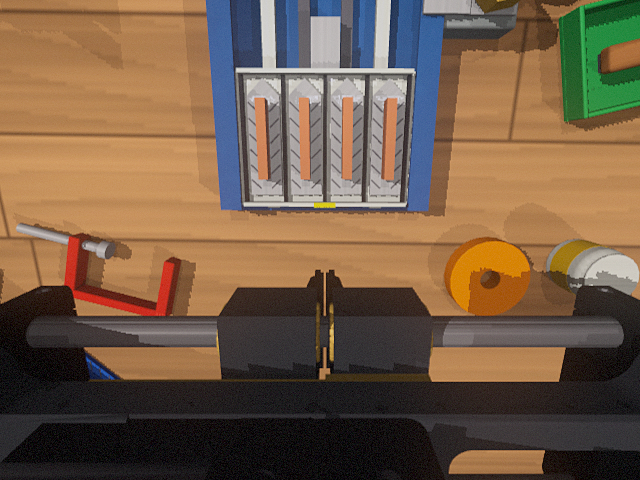

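All four lie flat, rib up, one to a lane. The yellow mark is at (325,205). Next I descend behind it and push.

>>> {"api": "servo_tool", "payload": {
  "moves": [-0.005, -0.002, -0.1, 0, 0, -0.005, -0.002, -0.2, 0, 0, -0.005, -0.002, -0.3, 0, 0, -0.005, -0.002, -0.4, 0, 0, -0.005, -0.002, -0.5, 0, 0, -0.005, -0.002, -0.535, 0, 0, -0.005, -0.002, -0.535, 0, 0, -0.005, -0.002, -0.535, 0, 0, -0.005, -0.002, -0.535, 0, 0]
}}

```text
t: 28.58
eef_pos: [408.3, -11.8, 32.1]
tcp_rot: [3.141, -0.001, 0.016]
ft_force: [-0.3, -0.8, 0.5]
opening: 0.005
grip_force: 0.0
```

```bash
python3 - <<'E'
from h import *
s=state();print(s["eef_pos"],s["tcp_rot"],s["ft_force"])
p,d,c=grab("wrist");cv2.imwrite("pics/w8.png",p);C=cloud(c,d)
m=hsvmask(p,(22,150,120),(34,255,255));
for b in blobs(m,20):
    v,u=np.nonzero(b);print("mark?",b.sum(),u.mean(),v.mean(),np.median(C[b],0),u.min(),u.max(),ray(c,[[u.min(),v.mean()],[u.max(),v.mean()]],44.5))
E
```

```text
[408.31239549 -11.768054    32.10724808] [ 3.14135970e+00 -6.68244245e-04  1.56671351e-02] [-0.30009483 -0.84658562  0.47883464]
mark? 519 322.888246628131 260.9229287090559 [428.83398035 -11.3124001   46.01631978] 299 347 [[428.09667823   0.53660959  44.5       ]
 [428.46075566 -23.2328464   44.5       ]]
```

>>> {"api": "servo_tool", "payload": {
  "moves": [0.02, 0, 0, 0, 0, 0.04, 0.001, 0, 0, 0, 0.062, 0.001, 0, 0, 0, 0.085, 0.001, 0, 0, 0, 0.108, 0.002, 0, 0, 0, 0.13, 0.002, 0, 0, 0, 0.153, 0.002, 0, 0, 0, 0.176, 0.003, 0, 0, 0, 0.2, 0.003, 0, 0, 0, 0.22, 0.003, 0, 0, 0, 0.24, 0.004, 0, 0, 0, 0.25, 0.004, 0, 0, 0]
}}

```text
t: 29.63
eef_pos: [509.0, -10.4, 31.5]
tcp_rot: [3.141, -0.001, 0.015]
ft_force: [-5.2, -0.3, 3.0]
opening: 0.004
grip_force: 2.5
```

>>> {"api": "servo_tool", "payload": {
  "moves": [0.005, 0, 0, 0, 0, 0.01, 0, 0, 0, 0, 0.015, 0, 0, 0, 0]
}}

```text
t: 29.88
eef_pos: [513.4, -10.3, 31.5]
tcp_rot: [-3.142, 0.001, 0.015]
ft_force: [-4.3, -0.3, 2.4]
opening: 0.005
grip_force: 2.0
```

>>> {"api": "servo_tool", "payload": {
  "moves": [0.005, 0, 0, 0, 0, 0.01, 0, 0, 0, 0, 0.015, 0, 0, 0, 0]
}}

```text
t: 30.13
eef_pos: [519.7, -10.4, 31.5]
tcp_rot: [3.142, 0.0, 0.015]
ft_force: [-4.2, -1.0, -0.3]
opening: 0.004
grip_force: 1.8
```

>>> {"api": "servo_tool", "payload": {
  "moves": [0.005, 0, 0, 0, 0, 0.01, 0, 0, 0, 0]
}}

```text
t: 30.3
eef_pos: [523.8, -10.4, 31.5]
tcp_rot: [3.142, 0.0, 0.015]
ft_force: [-2.9, 1.0, -0.8]
opening: 0.006
grip_force: 1.7
```

>>> {"api": "servo_tool", "payload": {
  "moves": [0.005, 0, 0, 0, 0, 0.01, 0, 0, 0, 0]
}}

```text
t: 30.47
eef_pos: [527.9, -10.4, 31.5]
tcp_rot: [3.142, 0.0, 0.015]
ft_force: [-4.6, -0.3, -0.8]
opening: 0.004
grip_force: 1.7
```

>>> {"api": "servo_tool", "payload": {
  "moves": [0.005, 0, 0, 0, 0, 0.01, 0, 0, 0, 0]
}}

```text
t: 30.63
eef_pos: [531.8, -10.4, 31.5]
tcp_rot: [3.142, 0.0, 0.015]
ft_force: [-3.5, 0.6, -1.8]
opening: 0.001
grip_force: 1.6
```

>>> {"api": "servo_tool", "payload": {
  "moves": [0.005, 0, 0, 0, 0, 0.01, 0, 0, 0, 0]
}}

```text
t: 30.8
eef_pos: [535.3, -10.3, 31.5]
tcp_rot: [-3.142, 0.001, 0.015]
ft_force: [-7.3, -0.7, 2.6]
opening: 0.003
grip_force: 3.8
```

>>> {"api": "servo_tool", "payload": {
  "moves": [0.005, 0, 0, 0, 0, 0.01, 0, 0, 0, 0]
}}

```text
t: 30.97
eef_pos: [538.9, -10.3, 31.5]
tcp_rot: [-3.141, 0.002, 0.015]
ft_force: [-7.5, 1.0, 1.7]
opening: 0.007
grip_force: 3.6
```

>>> {"api": "servo_tool", "payload": {
  "moves": [0.005, 0.001, 0, 0, 0, 0.01, 0.001, 0, 0, 0]
}}

```text
t: 31.13
eef_pos: [543.0, -9.8, 31.5]
tcp_rot: [-3.141, 0.002, 0.015]
ft_force: [-7.1, 0.5, 1.3]
opening: 0.004
grip_force: 3.6
```

>>> {"api": "servo_tool", "payload": {
  "moves": [0.002, 0, 0, 0, 0, 0.004, 0, 0, 0, 0]
}}

```text
t: 31.3
eef_pos: [544.6, -9.9, 31.5]
tcp_rot: [-3.141, 0.002, 0.015]
ft_force: [-7.6, 0.1, 1.4]
opening: 0.004
grip_force: 3.6
```

>>> {"api": "servo_tool", "payload": {
  "moves": [0.002, 0, 0, 0, 0, 0.004, 0, 0, 0, 0]
}}

```text
t: 31.47
eef_pos: [546.1, -9.9, 31.5]
tcp_rot: [-3.141, 0.002, 0.015]
ft_force: [-6.9, 1.2, 1.2]
opening: 0.002
grip_force: 3.6
```

>>> {"api": "servo_tool", "payload": {
  "moves": [0.002, 0, 0, 0, 0, 0.004, 0, 0, 0, 0]
}}

```text
t: 31.63
eef_pos: [546.5, -9.8, 31.5]
tcp_rot: [-3.141, 0.005, 0.015]
ft_force: [-15.0, -1.7, 8.7]
opening: 0.002
grip_force: 7.7
```

>>> {"api": "servo_tool", "payload": {
  "moves": [0.002, 0, 0, 0, 0, 0.003, 0, 0, 0, 0]
}}

```text
t: 31.8
eef_pos: [546.6, -9.8, 31.4]
tcp_rot: [-3.141, 0.007, 0.015]
ft_force: [-18.6, -1.8, 12.7]
opening: 0.004
grip_force: 9.6
```

The stop is hard back: the force rose from 7 to 19 N with no more travel. I back off and go look at the nut with the tool turned round.

>>> {"api": "servo_tool", "payload": {
  "moves": [0, 0, 0, 0, 0, -0.02, 0, 0, 0, 0, -0.03, 0, 0, 0, 0, -0.03, 0, 0.1, 0, 0, -0.03, 0, 0.2, 0, 0, -0.03, 0, 0.3, 0, 0.5, -0.03, 0, 0.4, 0, 0.8, -0.03, 0, 0.5, 0, 0.8, -0.03, 0, 0.55, 0, 0.8, -0.03, 0, 0.55, 0, 0.8]
}}

```text
t: 32.63
eef_pos: [539.8, -10.2, 256.8]
tcp_rot: [3.14, -0.01, 0.015]
ft_force: [-0.0, 0.8, 0.5]
opening: 0.3
grip_force: 0.0
```

>>> {"api": "servo_tool", "payload": {
  "moves": [0.5, -0.4, 0, 0.47, 0.8, 0.5, -0.4, 0, 0.47, 0.8, 0.5, -0.4, 0, 0.47, 0.8, 0.5, -0.4, 0, 0.47, 0.8, 0.5, -0.4, 0, 0.47, 0.8, 0.5, -0.4, 0, 0.47, 0.8, 0.5, -0.4, 0, 0.47, 0.8, 0.5, -0.4, 0, 0.47, 0.8, 0.5, -0.4, 0, 0.47, 0.8, 0.5, -0.4, 0, 0.47, 0.8, 0.5, -0.4, 0, 0.47, 0.8, 0.5, -0.4, 0, 0.47, 0.8]
}}

```text
t: 33.63
eef_pos: [738.0, -170.1, 250.3]
tcp_rot: [3.141, -0.0, 1.498]
ft_force: [-0.2, 0.1, 0.4]
opening: 0.796
grip_force: 0.0
```

>>> {"api": "servo_tool", "payload": {
  "moves": [0, 0, 0, 0.47, 0.8, 0, 0, 0, 0.47, 0.8, 0, 0, 0, 0.47, 0.8, 0, 0, 0, 0.47, 0.8, 0, 0, 0, 0.47, 0.8, 0, 0, 0, 0.47, 0.8, 0, 0, 0, 0.47, 0.8, 0, 0, 0, 0.47, 0.8, 0, 0, 0, 0.47, 0.8, 0, 0, 0, 0.47, 0.8, 0, 0, 0, 0.47, 0.8, 0, 0, 0, 0.47, 0.8]
}}

```text
t: 34.63
eef_pos: [738.0, -170.1, 250.4]
tcp_rot: [3.141, 0.0, 2.975]
ft_force: [-1.2, 0.1, 0.7]
opening: 0.799
grip_force: 0.0
```

```bash
python3 - <<'E'
from h import *
s=state();print(s["joints"])
p,d,c=ribs(save="pics/w9.png",vmax=480);C=cloud(c,d)
m=hsvmask(p,(15,90,60),(30,255,255))
for b in blobs(m,60):
    z=np.median(C[b][:,2])
    if z>40: v,u=np.nonzero(b);print("brass",b.sum(),u.mean(),v.mean(),np.median(C[b],0))
E
```

```text
[-3.13680523e-01  6.68685434e-01  1.12999997e+00  1.85073884e-04
  1.34272552e+00 -1.71746109e+00]
t 34.63 [ 738.  -170.1  250.4] yaw 170.43
rib px 527 74 z 59.0 (array([625.7,  51.1]), 1.1, array([79.6, 21.2]))
rib px 483 83 z 59.2 (array([626.6,   7.9]), 1.3, array([79.4, 18.7]))
rib px 440 92 z 59.3 (array([627.7, -34.7]), 1.1, array([79.7, 16.4]))
rib px 397 99 z 59.5 (array([627.8, -77.6]), 1.3, array([79.2, 14.1]))
brass 173 455.77456647398844 17.202312138728324 [559.34972837  -8.91389553  45.64207002]
brass 1029 307.42468415937805 132.85228377065113 [ 644.77615527 -171.19419734   70.64367742]
brass 847 168.35537190082644 332.0401416765053 [ 702.99316943 -204.07649957  346.85350026]
brass 861 480.3577235772358 333.0406504065041 [ 716.32399178 -127.46177226  346.55693916]
brass 1334 474.69415292353824 378.4535232383808 [ 723.87670303 -126.77666877  354.77180658]
brass 152 455.13157894736844 470.44736842105266 [ 764.07595809 -135.58615795  341.4245182 ]
```

View pics/w9.png

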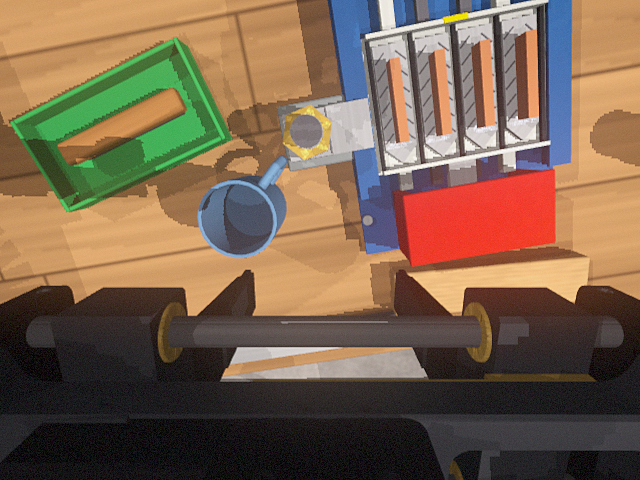

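Carriage home with all feathers seated. Nut at (307,132), and the mug handle ends near it at (285,160), so I measure the nut's angle and the clearance.

```bash
python3 - <<'E'
from h import *
z=np.load("pics/w9.png.npz");c={k:z[k] for k in"KRt"};d=z["d"];p=cv2.imread("pics/w9.png");C=cloud(c,d)
roi=np.zeros((480,640),np.uint8);roi[90:175,265:350]=255
m=hsvmask(p,(15,80,50),(32,255,255))&roi;m=cv2.morphologyEx(m,cv2.MORPH_CLOSE,np.ones((3,3)))
v,u=np.nonzero(m);zz=C[v,u,2];print("z",np.percentile(zz,[5,25,50,75,95]))
H=cv2.convexHull(np.c_[u,v].astype(np.int32))
P=ray(c,H.reshape(-1,2),70.6)[:,:2].astype(np.float32)
(cx,cy),r=cv2.minEnclosingCircle(P);print("circ",cx,cy,r, "tri/hex:")
for e in(2,3,4,5):
    A=cv2.approxPolyDP(P.reshape(-1,1,2),e,True).reshape(-1,2)
    if len(A)==6: print(e,A.round(1).tolist(),A.mean(0),np.degrees(np.arctan2(*(A-A.mean(0)).T[::-1])).round(1),np.linalg.norm(A-A.mean(0),axis=1).round(1))
best=min((( (w:=[(Q:=(P@np.array([np.cos(a),np.sin(a)]))).max()-Q.min() for a in np.radians([t,t+60,t+120])]) and sum(w)/3,t,np.round(w,1)) for t in np.arange(0,60,.5)),key=lambda q:q[0]);print("flat normal deg",best)
st=C[125:140,298:320];print("stud z",np.percentile(C[...,2][(roi>0)],[99,99.8]),np.median(st,(0,1)))
b=hsvmask(p,(95,70,30),(125,255,255));b[:,:195]=0;b[:140]=0;b[262:]=0;b[:,330:]=0
v,u=np.nonzero(b);Q=C[v,u];D=np.hypot(Q[:,0]-cx,Q[:,1]-cy)
for k in range(30,80,5):
    s=(D>=k)&(D<k+5)
    if s.sum():print("blue dist",k,s.sum(),"z",np.percentile(Q[s][:,2],[10,50,95]).round(0),"dir",np.degrees(np.arctan2(np.median(Q[s][:,1])-cy,np.median(Q[s][:,0])-cx)).round(0))
k=cv2.resize(p[80:220,220:380],None,fx=4,fy=4,interpolation=2);cv2.imwrite("pics/crop9.png",k)
E
```

```text
z [-0.52578902  0.58237088  2.19146277 70.62854015 71.77407591]
circ 642.4527587890625 -171.5270538330078 55.97207260131836 tri/hex:
2 [[687.0, -137.6999969482422], [687.5999755859375, -152.3000030517578], [678.5999755859375, -205.89999389648438], [654.5, -217.5], [597.9000244140625, -205.39999389648438], [609.4000244140625, -142.60000610351562]] [ 652.49915 -176.8974 ] [  48.7   35.   -48.1  -87.2 -152.4  141.5] [52.3 42.9 39.  40.7 61.6 55.1]
flat normal deg (np.float64(91.84930256280556), np.float64(50.5), array([109. ,  86.9,  79.7]))
stud z [ 92.86748632 421.15409783] [ 644.54187006 -169.95087538   91.6148562 ]
blue dist 35 38 z [54. 61. 66.] dir -54.0
blue dist 40 55 z [55. 68. 73.] dir -54.0
blue dist 45 57 z [34. 74. 75.] dir -53.0
blue dist 50 59 z [27. 76. 78.] dir -52.0
blue dist 55 61 z [25. 78. 80.] dir -52.0
blue dist 60 63 z [24. 78. 80.] dir -51.0
blue dist 65 63 z [24. 78. 80.] dir -51.0
blue dist 70 236 z [25. 78. 91.] dir -46.0
blue dist 75 167 z [27. 82. 91.] dir -38.0
```

View pics/crop9.png

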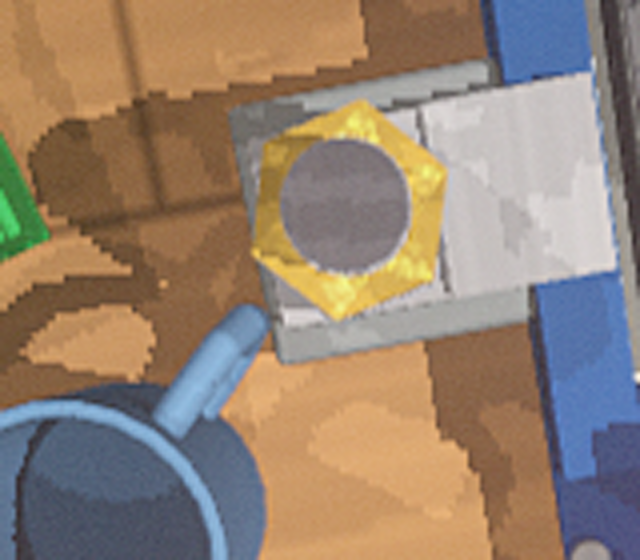

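```bash
python3 - <<'E'
from h import *
z=np.load("pics/w9.png.npz");c={k:z[k] for k in"KRt"};d=z["d"];p=cv2.imread("pics/w9.png");C=cloud(c,d)
m=hsvmask(p,(15,80,50),(32,255,255)).astype(bool);m&=(C[...,2]>66)&(C[...,2]<76);m[:90]=0;m[180:]=0
b=max(blobs(m.astype(np.uint8),50),key=lambda b:b.sum())
v,u=np.nonzero(b)
P=ray(c,cv2.convexHull(np.c_[u,v].astype(np.int32)).reshape(-1,2),np.median(C[b][:,2]))[:,:2].astype(np.float32)
print("circ",cv2.minEnclosingCircle(P),np.median(C[b][:,2]))
W=lambda t:[np.ptp(P@np.array([np.cos(a),np.sin(a)])) for a in np.radians([t,t+60,t+120])]
T=np.arange(0,60,.5);S=[sum(W(t))/3 for t in T];i=int(np.argmin(S));print("flat normal",T[i],np.round(W(T[i]),1),"centre",[float(np.mean([((q:=P@np.array([np.cos(a),np.sin(a)])).max()+q.min())/2*np.array([np.cos(a),np.sin(a)])[k]*2 for a in np.radians([T[i],T[i]+60,T[i]+120])])) for k in(0,1)])
K=np.array([(365,100),(447,178),(433,277),(343,318),(253,252),(262,145)])/4+[220,80]-.4
X=ray(c,K,70.6)[:,:2];x=X-X.mean(0);print("by eye",X.mean(0),np.degrees(np.arctan2(x[:,1],x[:,0])).round(1),np.linalg.norm(x,axis=1).round(1))
for nm,q in(("bracket pad",(415,165)),("lug",(530,180)),("base",(260,120)),("corner",(430,80))):print(nm,C[int(q[1]/4+80),int(q[0]/4+220)].round(1))
E
```

```text
circ ((642.9454345703125, -172.51722717285156), 25.942277908325195) 70.69647860271768
flat normal 13.0 [45.9 45.9 45.8] centre [642.6882470922247, -172.27630455663007]
by eye [ 643.42150808 -172.15886541] [ 162.    99.3   43.6  -14.6  -78.7 -135.9] [26.5 25.3 25.7 25.5 26.3 26.8]
bracket pad [ 635.1 -154.8   70.2]
lug [ 641.6 -124.7   43.6]
base [ 613.7 -193.1   34.4]
corner [ 611.4 -146.6   34.6]
```

The nut measures 45.9 mm across flats, with its centre at (643,-172) and flat normals at 13° mod 60. The mug handle lies at -54°, so I'll turn in strokes that keep the fingers away from it.

>>> {"api": "servo_tool", "payload": {
  "moves": [-0.1, -0.003, 0, -0.041, 0.6, -0.2, -0.005, 0, -0.041, 0.6, -0.237, -0.005, 0, -0.041, 0.6, -0.237, -0.005, -0.1, -0.041, 0.6, -0.237, -0.005, -0.2, -0.041, 0.6, -0.237, -0.005, -0.3, -0.041, 0.6, -0.237, -0.005, -0.4, -0.041, 0.6, -0.237, -0.005, -0.46, -0.041, 0.6, -0.237, -0.005, -0.49, -0.041, 0.6, -0.237, -0.005, -0.5, -0.041, 0.6, -0.237, -0.005, -0.5, -0.041, 0.6]
}}

```text
t: 35.6
eef_pos: [643.1, -172.1, 51.2]
tcp_rot: [3.141, -0.0, 2.838]
ft_force: [0.2, 0.1, -0.8]
opening: 0.599
grip_force: 0.0
```

>>> {"api": "servo_tool", "payload": {
  "moves": [0, 0, 0, 0, 0.3, 0, 0, 0, 0, 0.3, 0, 0, 0, 0, 0.3, 0, 0, 0, 0, 0.3, 0, 0, 0, 0, 0.3]
}}

```text
t: 36.02
eef_pos: [643.9, -171.9, 53.4]
tcp_rot: [3.141, 0.003, 2.839]
ft_force: [0.6, 3.3, 7.0]
opening: 0.485
grip_force: 30.0
```

```bash
python3 - <<'E'
from h import *
s=state();print({k:np.round(s[k],2) for k in("t","eef_pos","tcp_rot","ft_force","moment","opening","grip_force")})
E
```

```text
{'t': np.float64(36.02), 'eef_pos': array([ 643.87, -171.93,   53.4 ]), 'tcp_rot': array([3.14, 0.  , 2.84]), 'ft_force': array([0.58, 3.29, 6.98]), 'moment': array([ 0.61, -0.25, -0.01]), 'opening': np.float64(0.48), 'grip_force': np.float64(30.0)}
```

>>> {"api": "servo_tool", "payload": {
  "moves": [0, 0, 0, -0.02, 0.3, 0, 0, 0, -0.05, 0.3, 0, 0, 0, -0.08, 0.3, 0, 0, 0, -0.11, 0.3, 0, 0, 0, -0.14, 0.3, 0, 0, 0, -0.16, 0.3, 0, 0, -0.001, -0.18, 0.3, 0, 0, -0.001, -0.2, 0.3, 0, 0, -0.001, -0.2, 0.3]
}}

```text
t: 36.77
eef_pos: [643.6, -172.2, 52.7]
tcp_rot: [3.14, 0.002, 2.207]
ft_force: [0.6, 0.5, 6.1]
opening: 0.481
grip_force: 30.0
```

```bash
python3 - <<'E'
from h import *
s=state();print({k:np.round(s[k],2) for k in("t","eef_pos","tcp_rot","ft_force","moment","opening","grip_force")})
p,d,c=grab("wrist");cv2.imwrite("pics/w10.png",p)
p,d,c=grab("scene");cv2.imwrite("pics/s10.png",p);cv2.imwrite("pics/s10c.png",cv2.resize(p[300:470,230:430],None,fx=3,fy=3))
E
```

```text
{'t': np.float64(36.77), 'eef_pos': array([ 643.61, -172.18,   52.75]), 'tcp_rot': array([3.14, 0.  , 2.21]), 'ft_force': array([0.56, 0.48, 6.09]), 'moment': array([ 0.08, -0.11, -0.12]), 'opening': np.float64(0.48), 'grip_force': np.float64(30.0)}
```

View pics/s10c.png

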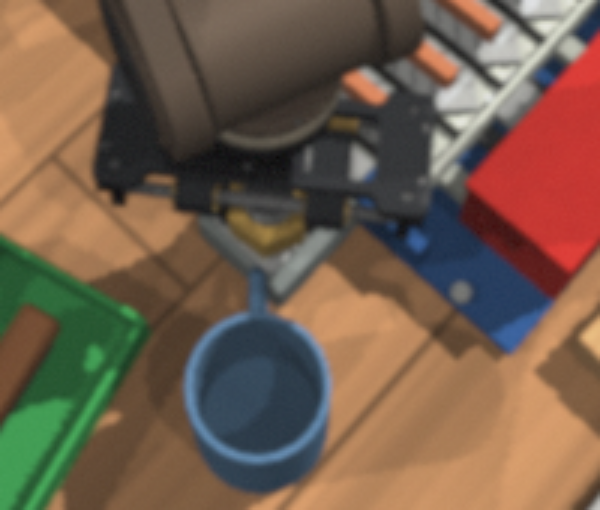

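The nut turns with the tool (moment -0.12 N m) and the mug is clear. Finish the stroke, open, go back 120°, and regrip.

>>> {"api": "servo_tool", "payload": {
  "moves": [0, 0, 0, -0.03, 0.3, 0, 0, 0, -0.06, 0.3, 0, 0, -0.001, -0.09, 0.3, 0, 0, -0.001, -0.12, 0.3, 0, 0, -0.002, -0.15, 0.3, 0, 0, -0.002, -0.18, 0.3, 0, 0, -0.002, -0.21, 0.3, 0, 0, -0.003, -0.24, 0.3, 0, 0, -0.003, -0.27, 0.3, 0, 0, -0.003, -0.3, 0.3, 0, 0, -0.003, -0.34, 0.3, 0, 0, -0.003, -0.34, 0.3]
}}

```text
t: 37.87
eef_pos: [643.1, -172.2, 51.7]
tcp_rot: [3.14, 0.0, 1.135]
ft_force: [-2.8, 0.6, 8.1]
opening: 0.483
grip_force: 30.0
```

>>> {"api": "servo_tool", "payload": {
  "moves": [0, 0, 0, 0, 0.6, 0, 0, 0, 0, 0.6, 0, 0, 0, 0, 0.6, 0, 0, 0, 0, 0.6]
}}

```text
t: 38.2
eef_pos: [642.9, -172.1, 50.0]
tcp_rot: [3.141, 0.0, 1.143]
ft_force: [0.3, -0.6, 0.0]
opening: 0.596
grip_force: 0.0
```

```bash
python3 - <<'E'
from h import *
s=state();print({k:np.round(s[k],2) for k in("t","eef_pos","tcp_rot","ft_force","moment","opening","grip_force")})
E
```

```text
{'t': np.float64(38.2), 'eef_pos': array([ 642.88, -172.06,   50.01]), 'tcp_rot': array([3.14, 0.  , 1.14]), 'ft_force': array([ 0.34, -0.57,  0.01]), 'moment': array([-0.09,  0.  ,  0.02]), 'opening': np.float64(0.6), 'grip_force': np.float64(0.0)}
```

>>> {"api": "servo_tool", "payload": {
  "moves": [0, 0, 0, 0.35, 0.6, 0, 0, 0, 0.35, 0.6, 0, 0, 0, 0.35, 0.6, 0, 0, 0, 0.35, 0.6, 0, 0, 0, 0.35, 0.6, 0, 0, 0, 0.35, 0.6, 0, 0, 0, 0.35, 0.6, 0, 0, 0, 0.35, 0.6, 0, 0, 0, 0.35, 0.6, 0, 0, 0, 0.35, 0.6]
}}

```text
t: 39.03
eef_pos: [642.8, -172.0, 49.8]
tcp_rot: [-3.142, -0.0, 2.247]
ft_force: [-0.5, 0.3, -0.1]
opening: 0.6
grip_force: 0.0
```

>>> {"api": "servo_tool", "payload": {
  "moves": [0, 0, 0, 0.317, 0.6, 0, 0, 0, 0.317, 0.6, 0, 0, 0, 0.317, 0.6, 0, 0, 0, 0.317, 0.6, 0, 0, 0, 0.317, 0.6, 0, 0, 0, 0.317, 0.6, 0, 0, 0, 0.317, 0.6, 0, 0, 0, 0.317, 0.6, 0, 0, 0, 0.317, 0.6, 0, 0, 0, 0.317, 0.6]
}}

```text
t: 39.87
eef_pos: [642.8, -172.0, 49.9]
tcp_rot: [3.141, -0.0, -3.051]
ft_force: [0.1, 0.3, 0.1]
opening: 0.601
grip_force: 0.0
```

>>> {"api": "servo_tool", "payload": {
  "moves": [0, 0, 0, 0, 0.3, 0, 0, 0, 0, 0.3, 0, 0, 0, 0, 0.3, 0, 0, 0, 0, 0.3, 0, 0, 0, 0, 0.3]
}}

```text
t: 40.28
eef_pos: [642.8, -171.7, 50.0]
tcp_rot: [3.141, -0.0, -3.046]
ft_force: [-0.9, 2.6, 1.0]
opening: 0.479
grip_force: 30.0
```

>>> {"api": "servo_tool", "payload": {
  "moves": [0, 0, 0, -0.02, 0.3, 0, 0, 0, -0.05, 0.3, 0, 0, 0, -0.08, 0.3, 0, 0, 0, -0.11, 0.3, 0, 0, 0, -0.14, 0.3, 0, 0, -0.001, -0.17, 0.3, 0, 0, -0.001, -0.2, 0.3, 0, 0, -0.001, -0.2, 0.3]
}}

```text
t: 40.95
eef_pos: [642.9, -171.5, 49.3]
tcp_rot: [3.141, -0.0, 2.605]
ft_force: [1.7, 4.4, -1.6]
opening: 0.482
grip_force: 30.0
```

```bash
python3 - <<'E'
from h import *
s=state();print({k:np.round(s[k],2) for k in("t","eef_pos","tcp_rot","ft_force","moment","opening","grip_force")})
E
```

```text
{'t': np.float64(40.95), 'eef_pos': array([ 642.88, -171.48,   49.31]), 'tcp_rot': array([ 3.14, -0.  ,  2.61]), 'ft_force': array([ 1.74,  4.41, -1.57]), 'moment': array([ 0.79, -0.35, -0.13]), 'opening': np.float64(0.48), 'grip_force': np.float64(29.99)}
```

>>> {"api": "servo_tool", "payload": {
  "moves": [0, 0, 0, -0.03, 0.3, 0, 0, 0, -0.06, 0.3, 0, 0, 0, -0.09, 0.3, 0, 0, 0, -0.12, 0.3, 0, 0, -0.001, -0.15, 0.3, 0, 0, -0.001, -0.18, 0.3, 0, 0, -0.002, -0.2, 0.3, 0, 0, -0.002, -0.22, 0.3, 0, 0, -0.002, -0.22, 0.3]
}}

```text
t: 41.7
eef_pos: [643.1, -171.3, 48.6]
tcp_rot: [3.141, -0.001, 1.918]
ft_force: [2.1, 5.6, -1.3]
opening: 0.48
grip_force: 30.0
```

>>> {"api": "servo_tool", "payload": {
  "moves": [0, 0, 0, -0.02, 0.3, 0, 0, 0, -0.04, 0.3, 0, 0, 0, -0.04, 0.3]
}}

```text
t: 41.95
eef_pos: [643.2, -171.3, 48.5]
tcp_rot: [3.141, -0.0, 1.793]
ft_force: [2.8, 5.1, -2.0]
opening: 0.484
grip_force: 30.0
```

```bash
python3 - <<'E'
from h import *
s=state();print({k:np.round(s[k],2) for k in("t","eef_pos","tcp_rot","ft_force","moment","opening","grip_force")})
E
```

```text
{'t': np.float64(41.95), 'eef_pos': array([ 643.17, -171.33,   48.54]), 'tcp_rot': array([ 3.14, -0.  ,  1.79]), 'ft_force': array([ 2.83,  5.11, -1.98]), 'moment': array([ 1.08, -0.66,  0.22]), 'opening': np.float64(0.48), 'grip_force': np.float64(29.98)}
```

>>> {"api": "servo_tool", "payload": {
  "moves": [0, 0, 0, -0.02, 0.3, 0, 0, 0, -0.04, 0.3]
}}

```text
t: 42.12
eef_pos: [643.3, -171.9, 48.8]
tcp_rot: [3.141, 0.001, 1.671]
ft_force: [1.2, 4.4, 0.8]
opening: 0.5
grip_force: 32.7
```

```bash
cat > st.py <<'E'
from h import *
s=state();print({k:np.round(s[k],3).tolist() for k in("t","eef_pos","ft_force","moment","opening")},np.degrees(s["tcp_rot"][2]).round(2),s["tau"][5].round(3))
E
python3 st.py
```

```text
{'t': 42.117, 'eef_pos': [643.332, -171.873, 48.844], 'ft_force': [1.15, 4.424, 0.835], 'moment': [0.984, -0.395, 1.752], 'opening': 0.5} 95.76 0.334
```

>>> {"api": "servo_tool", "payload": {
  "moves": [0, 0, 0, -0.02, 0.3, 0, 0, 0, -0.04, 0.3]
}}

```text
t: 42.28
eef_pos: [643.4, -173.8, 49.1]
tcp_rot: [3.14, 0.004, 1.546]
ft_force: [-1.0, -16.1, -0.1]
opening: 0.52
grip_force: 35.6
```

```bash
python3 st.py
```

```text
{'t': 42.283, 'eef_pos': [643.406, -173.849, 49.079], 'ft_force': [-1.024, -16.116, -0.056], 'moment': [-2.91, 0.03, 1.886], 'opening': 0.52} 88.6 0.629
```

The moment jumped to 1.8 N m and the fingers started riding over the corners, so the nut is hard down. Release, lift and verify.

>>> {"api": "servo_tool", "payload": {
  "moves": [0, 0, 0, 0, 0.63, 0, 0, 0, 0, 0.63, 0, 0, 0, 0, 0.63, 0, 0, 0, 0, 0.63, 0, 0, 0.05, 0, 0.63, 0, 0, 0.15, 0, 0.63, 0, 0, 0.25, 0, 0.63, 0, 0, 0.35, 0, 0.63, 0, 0, 0.45, 0, 0.63, 0, -0.1, 0.5, 0, 0.63, 0, -0.2, 0.5, 0, 0.63, 0, -0.2, 0.5, 0, 0.63]
}}

```text
t: 43.28
eef_pos: [642.8, -257.5, 250.5]
tcp_rot: [3.138, 0.003, 1.54]
ft_force: [0.8, 0.1, -0.4]
opening: 0.629
grip_force: 0.0
```

```bash
python3 - <<'E'
from h import *
p,d,c=ribs(save="pics/w11.png",vmax=280);C=cloud(c,d)
m=hsvmask(p,(15,80,50),(32,255,255)).astype(bool);m&=(C[...,2]>60)&(C[...,2]<76);m[280:]=0
b=max(blobs(m.astype(np.uint8),50),key=lambda b:b.sum());v,u=np.nonzero(b);zz=np.median(C[b][:,2])
P=ray(c,cv2.convexHull(np.c_[u,v].astype(np.int32)).reshape(-1,2),zz)[:,:2].astype(np.float32)
W=lambda t:[np.ptp(P@np.array([np.cos(a),np.sin(a)])) for a in np.radians([t,t+60,t+120])]
T=np.arange(0,60,.5);S=[sum(W(t))/3 for t in T];i=int(np.argmin(S));print("nut z",zz,cv2.minEnclosingCircle(P),"flat normal",T[i],np.round(W(T[i]),1))
E
```

```text
t 43.28 [ 642.8 -257.5  250.5] yaw 88.23
rib px 302 38 z 59.4 (array([627.4, -78.3]), 1.3, array([79.1, 15.5]))
nut z 67.53535609053213 ((643.2515258789062, -172.02886962890625), 25.843332290649414) flat normal 12.5 [45.7 45.6 45.5]
```

View pics/w11.png

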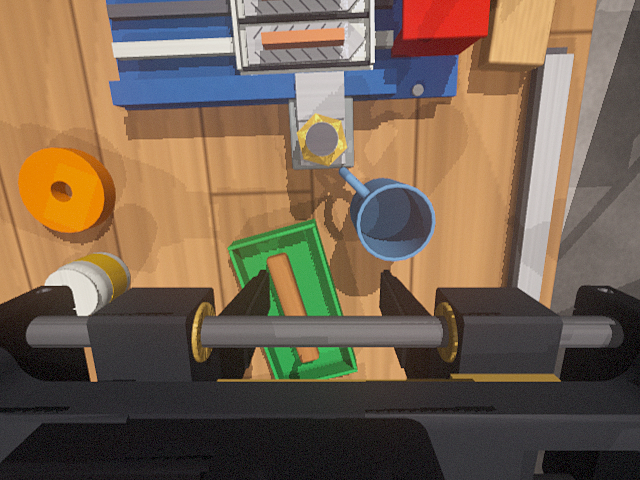

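The nut sank 3.2 mm over about 180° and stalled at 1.8 N m. Brush is in the tray and mug is where it was. One last check of the four feathers before handing in.

>>> {"api": "servo_tool", "payload": {
  "moves": [0.02, -0.4, 0.1, 0, 0.6, 0.02, -0.4, 0.1, 0, 0.6, 0.02, -0.4, 0.1, 0, 0.6, 0.02, -0.4, 0.1, 0, 0.6, 0.02, -0.4, 0.1, 0, 0.6]
}}

```text
t: 43.75
eef_pos: [650.1, -417.9, 289.0]
tcp_rot: [3.141, 0.002, 1.538]
ft_force: [-0.7, 0.2, 0.3]
opening: 0.598
grip_force: 0.0
```

```bash
python3 - <<'E'
from h import *
p,d,c=ribs("scene",vmax=480)
q,e,k=ribs("top",vmax=480)
cv2.imwrite("pics/fin.png",np.hstack([cv2.resize(p[180:430,230:480],(400,400)),cv2.resize(q[90:250,250:410],(400,400))]))
E
```

```text
t 43.75 [ 650.1 -417.9  289. ] yaw 88.15
rib px 392 282 z 59.2 (array([626.5,  50.8]), 0.6, array([80.1, 19. ]))
rib px 379 297 z 59.4 (array([627.8,   7. ]), 2.0, array([81.4, 17.4]))
rib px 364 313 z 59.2 (array([629. , -36.3]), 1.7, array([80.1, 16.6]))
rib px 349 328 z 59.7 (array([628.9, -80.1]), 1.6, array([81.4, 15.4]))
rib px 231 425 z 37.0 (array([ 595.3, -346. ]), -75.6, array([81.8, 26.5]))
t 43.80 [ 650.4 -414.8  288. ] yaw 88.20
rib px 313 167 z 60.2 (array([623.7,  55.1]), 0.3, array([78.5, 11.1]))
rib px 328 167 z 60.0 (array([624. ,  10.8]), 0.1, array([78.6, 11.1]))
rib px 344 166 z 59.4 (array([625.8, -32.2]), -0.0, array([81.4, 13.9]))
rib px 360 166 z 60.3 (array([625.9, -76.5]), -0.1, array([81.4, 13.9]))
rib px 455 181 z 38.7 (array([ 589.3, -348.7]), -75.6, array([89.8, 24. ]))
rib px 365 412 z 278.1 (array([ 18.2, -63. ]), 14.9, array([99.6, 27.5]))
```

View pics/fin.png

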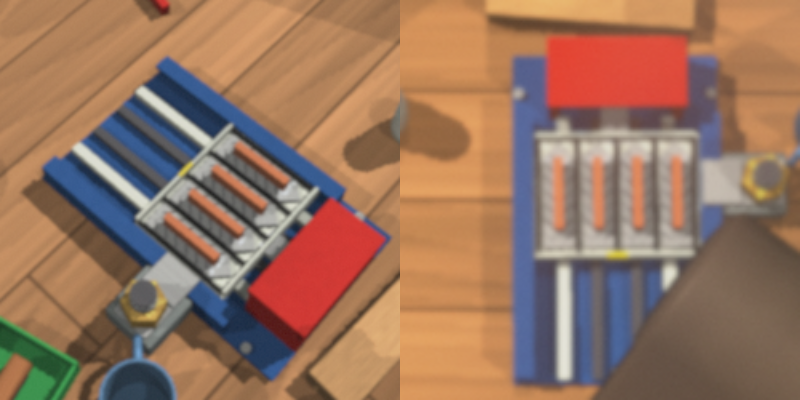

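All four feathers are seated, the carriage is home and the nut is down, so I'm handing in.

```bash
python3 -c "
from cell import *
print(job_done())"
```

```text
the job is handed in; nothing more can be done
None
```

The job is handed in after about 44 s of robot time: brush in the green tray, four feathers flat and rib up in the four lanes, carriage pushed home against the stop, and the lock nut then tightened; no verdict came back.

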